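# Lock the thatch clamp with its blind pin

### The job

Take the locking pin from its wooden rest and lock the thatch clamp with it. The latch hole is somewhere along the sprung plate deep inside the clamp's hooded slot, out of sight: lean the pin's nose on the plate at either far end of the slot, then slide it gently along the plate until it drops into the hole. Push the pin fully home, until its handle meets the clamp's front, without forcing it, let go, and leave the other things on the table undisturbed.

Things in the scene. Friction and masses are not known exactly. Their poses are not given: they have to be found in the camera images.
- pin_handle (a point): Centre of the handle of the locking pin (about 80 g); +x runs along the pin to its nose, +z up as it lies in the rest. The handle is a dark wooden square bar 50 mm long (x), 24 x 24 mm across. From its +x end (the shoulder, 25 mm from this point) sticks an aluminium rod 12 mm in diameter and 90 mm long, chamfered over its last 3 mm to a 9 mm wide nose.
- pin_nose (a point): Tip of the pin's nose, on the pin's axis 115 mm from the handle's centre; axes as pin_handle.
- rest: Fixed light-wood pin rest, base 170 x 75 x 12 mm, origin under its centre, x along the pin. A post 14 mm wide and 40 mm long under the handle's centre (45 mm to -x) and a notched post under the rod (55 mm to +x; notch walls 4 mm above the pin's axis) hold the pin with its axis 42 mm above the table; lift it straight up.
- slot_mouth (a point): Centre of the opening of the clamp's slot, in the plane of its front face, 62 mm above the table; x points straight into the slot, y along it to the left, z up. The opening is 98 mm wide (y) and 30 mm high, with a level floor 15 mm below and roof 15 mm above. With the pin fully home (shoulder against the front face) its nose is 90 mm inside the front face.
- slot_depth (a point): Middle of the slot 45 mm behind slot_mouth, axes alike: here a steel plate closes the slot. It yields inwards on a spring (moves from 1.8 N, 0.3 N per mm, hard stop after 10 mm). Its one latch hole, 15 mm wide (y), 21 mm high, is centred at this height but anywhere from y = -27 to +27 mm, new each time; it does not shift sideways. Plate 12 mm thick, free space behind.
- clamp: The thatch clamp, fixed: wooden housing 250 mm wide (y), 135 mm deep (x) and 92 mm high with a flat top, origin on the table under the middle of its front face, x pointing away from the front, axes as slot_mouth. Behind it a low jaw 320 mm wide holds palm-leaf strips, none higher than the housing.
- spool: Wooden spool (bystander), 60 mm across, 28 mm high, origin under its base.
- lotion: White plastic bottle (bystander), 48 mm across, 130 mm high, origin under its base.
- mug: Blue mug (bystander), 76 mm across, 85 mm high, origin under its base.
- jar: Amber jar (bystander), 66 mm across, 90 mm high, origin under its base.
- batten: Loose wooden batten (bystander), 30 x 220 x 20 mm, origin under its centre, long along y.
- tray: Fixed open wooden tray 150 x 110 x 40 mm, empty, origin under its centre; it and the pin rest may change sides.
Things that resemble listed ones, but are neither listed nor needed, are in the scene too. Of the things that look like the part that bears pin_handle, the middle-sized one is meant.

How it is judged:
By the outcome, as a careful person would: the job done as asked, in the order asked, and still so for the second after the job is handed in, with the robot touching nothing.
It also fails if it takes over 72 s, if anything falls off the work surface, if the arm or the gripper's body presses on something with over 40 N, if the wrist force passes 120 N, or if a joint passes its speed limit or range.

### The arm

A 6-joint arm with a two-finger parallel gripper is mounted at the origin on the work surface. World frame = base frame: x ahead of the robot, y to its left, z up, the work surface at z = 0. Lengths are in mm, angles in rad, forces in N, time in s.
With the tool pointing down it reaches from about 300 to 875 mm from the base axis. Payload 6.4 kg.
Tool frame: the origin (TCP) lies between the finger pads; the fingertips stand 19 mm ahead of it and the grasp point (between the pads) is the TCP; z points along the fingers, y is the direction in which the jaws open and shut (so a half turn about z gives the same grasp; the last joint's range is limited). The gripper opens to 85 mm and grips with 20 to 120 N. Pads are 22 mm wide; open, the fingers measure 114 mm over their backs; the gripper's body (76 mm by 85 mm) begins 54 mm behind the grasp point. The pads swing forward as they close: fully open they stand 13 mm farther back than shut.
Start: joints at [-1.347, 0.181, 1.607, -0, 1.354, -0.206], TCP at [239.613, -522.711, 250.288] pointing down, gripper open.
Joint ranges: [-2.99, 2.99], [-0.89, 2.07], [0.3, 2.58], [-1.14, 4.28], [0, 2.63], [-3.12, 3.12]. Speed limits (rad/s): [2.57, 2.57, 3.01, 3.14, 3.14, 3.14].

### API

Orientations are given as a 3x3 rotation matrix whose columns are the frame's x, y, z axes.
In Python, from cell import r, get_image gives the robot as it stands. The module is installed in compiled form; this text tells all that it offers.
- The arm moves only by the tool servo_tool, never from a script. Its argument "rows" is a list of rows, each an object with "gripper": the finger opening in m, from 0 to 0.0854; "slide": the shift along the world's x, y, z in m, a list of three; "rotation": the turn, a rotation vector about the world's x, y, z in rad, a list of three. A call has 1 to 8 rows; each row shifts and turns the commanded pose from where the row before left it; what a row does not reach is not made up. A row lasts 1/10 s, in which the tool goes at most 50 mm and 8.59 degrees, less where a joint would pass 70% of its speed; a pose out of reach is approached as far as the arm can. A call is refused whole if a number of a shift passes 0.05 or a number of a turn 0.15, either way. A call with a gripper value outside its range is refused whole. The fingers move at their own pace and stop on an object; "force" is the grip in N (left out, the last holds). Time passes only in rows, so rows that do not move let the fingers close. It gives the time, the measured TCP pose, the force and the opening at its end, in the units of the state.
- r.read_state(): the state, without advancing time (a new reading comes with each control period).
- get_image(name): name is "scene" or "top" or "wrist"; returns a dict with "pixels" (400x640x3 uint8, red, green, blue), "camera_matrix" (3x3 intrinsics, pixels), "position" and "rotation" of the camera in the world. Camera axes: x right, y down, z forward; pixel columns grow to the right and rows downward; lengths in mm; the calibration is good to about 2 mm. The wrist camera is an equidistant fisheye: a pixel r from the principal point sees the ray r / f radians off the axis. A picture is of the moment at which its call begins. There is no depth.
- r.close_job(): hands the job in, once; it reports no verdict.
The state is a dict: "time_s": time; "joint_positions": joint angles; "qvel": joint speeds; "tau": joint torques, N m; "position": TCP position; "tcp_rot": TCP orientation; "ft_force": force on the tool from outside, world axes, zero at the start; "wrist_torque": the same for the moment, N m; "finger_gap": finger opening in mm.
Only numpy, scipy, OpenCV 4.12 (cv2) and the standard library are available. Lean on these libraries where they do the work, as an engineer would, in place of code of your own. Each camera call takes 0.05 s, during which the arm holds its last target.

## Working session

There is one attempt and no reset: what is moved stays moved. The work goes in short steps, Python scripts to look and compute and a tool call to move; the robot and the scene stay as the last step left them, time stands still between calls to the robot, and variables do not carry over. Pictures are saved under pics/ and viewed, and the job is handed in when it is done.

Besides the shell and the picture viewer there is one more tool, called by a JSON object that holds its "method" and its "body". servo_tool: Moves the arm, as the interface text tells. Its arguments: {"type":"object","properties":{"rows":{"type":"array","items":{"type":"object","properties":{"gripper":{"type":"number"},"slide":{"type":"array","items":{"type":"number"}},"rotation":{"type":"array","items":{"type":"number"}}}}},"force":{"type":"number"}},"required":["rows"]}

```bash
mkdir -p pics
python3 - <<'E'
from cell import r,get_image
import cv2,numpy as np,pickle
for n in ["scene","top","wrist"]:
    d=get_image(n); cv2.imwrite(f"pics/{n}0.png",d["pixels"][:,:,::-1]); pickle.dump(d,open(f"{n}0.pkl","wb"))
    print(n,d["camera_matrix"].tolist(),d["position"],np.round(d["rotation"],3).tolist())
s=r.read_state();print({k:np.round(v,3).tolist() for k,v in s.items()})
E
```

```text
scene [[459.00177477679375, 0.0, 331.05352227380513], [0.0, 459.00177477679375, 203.78243932254009], [0.0, 0.0, 1.0]] [1281.2610336  -309.73997866 1241.51832982] [[0.395, 0.744, -0.539], [0.919, -0.324, 0.225], [-0.008, -0.584, -0.811]]
top [[434.4166685760879, 0.0, 314.5057927709637], [0.0, 434.4166685760879, 193.99572296258626], [0.0, 0.0, 1.0]] [ 291.94695706  -15.25533734 1123.30166163] [[0.043, -0.978, 0.203], [-0.999, -0.043, 0.005], [0.004, -0.203, -0.979]]
wrist [[309.70691628693146, 0.0, 318.6811242949127], [0.0, 309.70691628693146, 201.31780640486002], [0.0, 0.0, 1.0]] [ 314.46010811 -487.76643888  373.88198979] [[0.417, -0.86, -0.295], [-0.909, -0.395, -0.133], [-0.001, 0.323, -0.946]]
{'time_s': 0.15, 'joint_positions': [-1.347, 0.181, 1.608, 0.0, 1.354, -0.206], 'qvel': [-0.0, -0.002, -0.004, -0.0, 0.0, -0.002], 'tau': [0.0, -44.527, -35.169, -0.0, 0.006, 0.0], 'position': [239.506, -522.3, 249.59], 'tcp_rot': [[0.909, 0.417, -0.0], [0.417, -0.909, 0.001], [0.0, -0.001, -1.0]], 'ft_force': [-0.331, -0.339, -0.472], 'wrist_torque': [-0.02, 0.016, 0.012], 'finger_gap': 85.737}
```

View pics/top0.png

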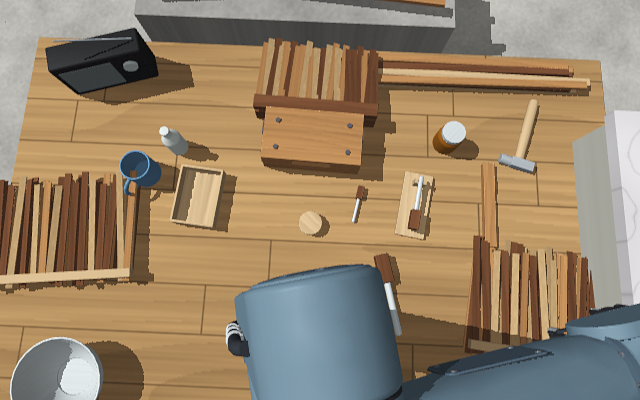

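View pics/scene0.png

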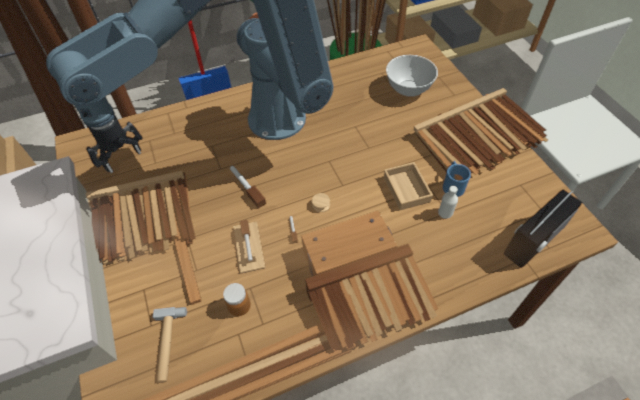

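View pics/wrist0.png

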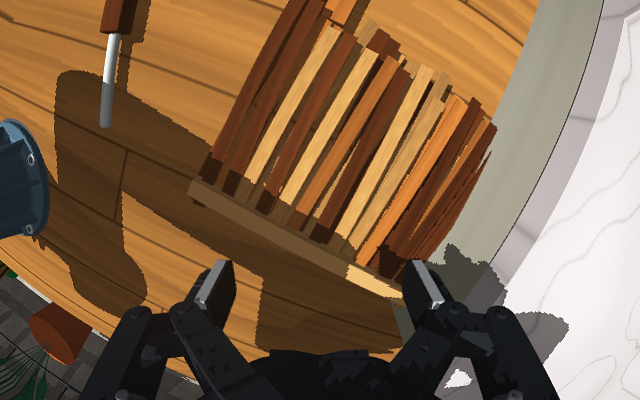

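Three pins show up in the top view: a small one at (359,204), one in the rest at (416,203) and a large one at (388,292). The rest pin looks like the middle-sized one. I'll enlarge the crops to confirm.

```bash
cat > h.py <<'E'
import numpy as np,cv2,pickle
def ray(d,u,v,fish=False):
    K=d["camera_matrix"];x=(u-K[0,2])/K[0,0];y=(v-K[1,2])/K[1,1]
    if fish:
        t=np.hypot(x,y);k=np.sin(t)/max(t,1e-9);p=np.array([x*k,y*k,np.cos(t)])
    else: p=np.array([x,y,1.])
    return np.asarray(d["rotation"])@p
def onz(d,u,v,z,fish=False):
    w=ray(d,u,v,fish);c=np.asarray(d["position"]);return c+w*(z-c[2])/w[2]
def proj(d,P,fish=False):
    p=np.asarray(d["rotation"]).T@(np.asarray(P,float)-d["position"]);K=d["camera_matrix"]
    if fish:
        t=np.arctan2(np.hypot(p[0],p[1]),p[2]);n=np.hypot(p[0],p[1]);return K[0,2]+K[0,0]*t*p[0]/n,K[1,2]+K[1,1]*t*p[1]/n
    return K[0,2]+K[0,0]*p[0]/p[2],K[1,2]+K[1,1]*p[1]/p[2]
E
python3 - <<'E'
import cv2
a=cv2.imread("pics/top0.png")[160:340,330:450];a=cv2.resize(a,None,fx=3.3,fy=3.3,interpolation=cv2.INTER_CUBIC)
b=cv2.imread("pics/top0.png")[90:185,240:390];b=cv2.resize(b,None,fx=5,fy=5,interpolation=cv2.INTER_CUBIC)
c=cv2.imread("pics/scene0.png")[150:290,210:430];c=cv2.resize(c,None,fx=3.6,fy=3.6,interpolation=cv2.INTER_CUBIC)
for n,i in zip("abc",(a,b,c)): cv2.imwrite(f"pics/crop_{n}.png",i)
E
```

```text
(no output)
```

View pics/crop_a.png

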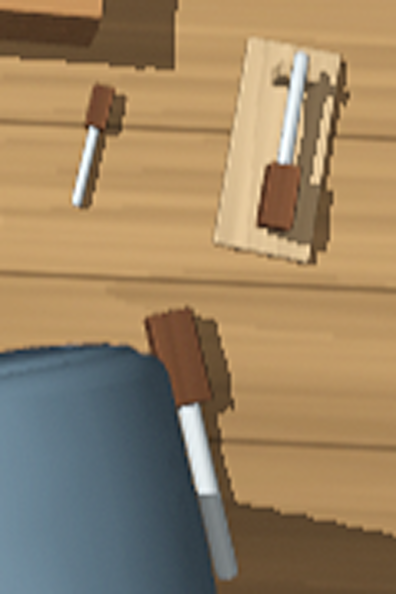

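View pics/crop_b.png

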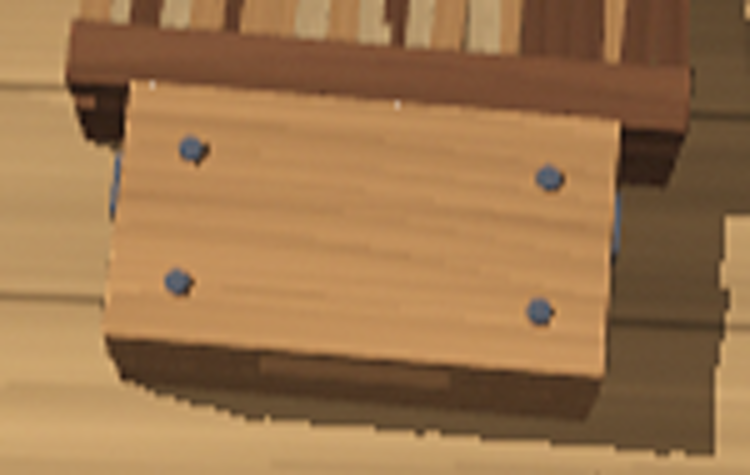

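View pics/crop_c.png

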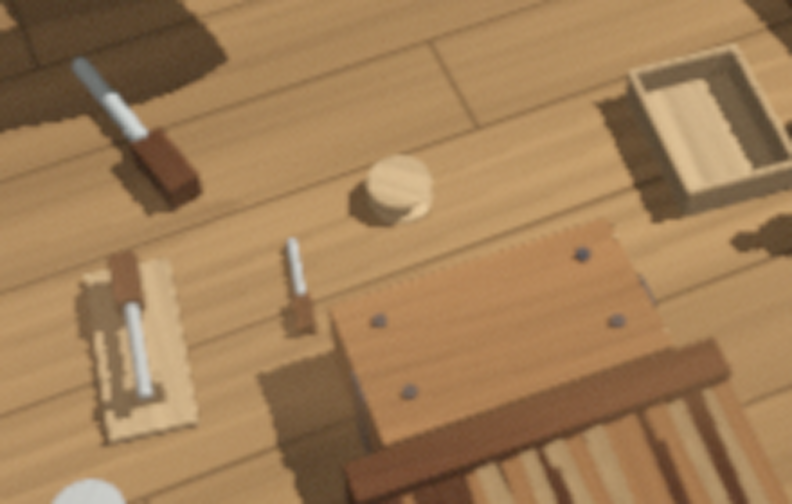

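Run:
```python
from h import *
d=pickle.load(open("top0.pkl","rb"));s=pickle.load(open("scene0.pkl","rb"))
A=lambda u,v,z:onz(d,330+(u+.5)/3.3-.5,160+(v+.5)/3.3-.5,z)[:2]
B=lambda u,v,z:onz(d,240+(u+.5)/5-.5,90+(v+.5)/5-.5,z)[:2]
C=lambda u,v,z:onz(s,210+(u+.5)/3.6-.5,150+(v+.5)/3.6-.5,z)[:2]
np.set_printoptions(precision=1,suppress=True)
hf=(A(263,163,54)+A(299,168,54))/2;hb=(A(257,222,54)+A(292,230,54))/2
nose=A(301,53,44);print("handle front,back",hf,hb,np.linalg.norm(hf-hb),"nose",nose,np.linalg.norm(nose-hb))
v=nose-hb;print("yaw",np.arctan2(v[1],v[0]))
print("rest corners",A(248,38,12),A(345,55,12),A(216,243,12),A(310,264,12))
print("scene: nose",C(147,393,44),"hb",C(121,255,54))
fl,fr,bl,br=B(105,338,92),B(603,376,92),B(130,82,92),B(620,122,92)
print("clamp top",fl,fr,bl,br,"w",np.linalg.norm(fl-fr),"d",np.linalg.norm(fl-bl),"front mid",(fl+fr)/2, "yaw front",np.arctan2(*(fl-fr)[::-1])-np.pi/2,"side",np.arctan2(*(bl-fl)[::-1]),np.arctan2(*(br-fr)[::-1]))
print("scene clamp",*[C(u,v,92) for u,v in((606,220),(332,312),(672,345),(383,447))])
print("batten",onz(d,488,164,20)[:2],onz(d,488,247,20)[:2],"jar",onz(d,454,132,90)[:2],"spool",onz(d,310,223,28)[:2])
print("slot?",B(260,365,62+15),B(450,380,77))
```

```text
handle front,back [ 484.7 -261.6] [ 438.5 -256.6] 46.549270679929805 nose [ 575.9 -279.8] 139.35263673794117
yaw -0.16740305561346044
rest corners [ 594.8 -245.3] [ 584.2 -322.8] [ 428.9 -220.5] [ 415.8 -293.5]
scene: nose [ 574.3 -276.3] hb [ 441.3 -256.6]
clamp top [592.9 127. ] [ 584.3 -119. ] [727.8 123.6] [ 717.4 -124.7] w 246.13643127064165 d 134.9977374785792 front mid [588.6   4. ] yaw front -0.03472368364827361 side -0.02534260593791923 -0.04260988713857287
scene clamp [598.3 129.5] [ 590.9 -116.4] [729.1 123.1] [ 720.9 -124.3]
batten [ 621.8 -462.8] [ 403.4 -454.6] jar [ 680.5 -352.3] spool [443.7  -1.3]
slot? [586.7  50.8] [583.1 -44.3]
```

The rest pin measures about 140 mm long, as specified. The other two are clearly smaller and larger, so it's the middle-sized one and the one meant. I'll move to hover above it for a close look.

{"method": "servo_tool", "body": {"rows": [{"gripper": 0.085, "slide": [0.026, 0.03, -0.008], "rotation": [0, 0, -0.07]}, {"gripper": 0.085, "slide": [0.028, 0.033, -0.01], "rotation": [0, 0, -0.075]}, {"gripper": 0.085, "slide": [0.028, 0.033, -0.01], "rotation": [0, 0, -0.075]}, {"gripper": 0.085, "slide": [0.028, 0.033, -0.01], "rotation": [0, 0, -0.075]}, {"gripper": 0.085, "slide": [0.028, 0.033, -0.01], "rotation": [0, 0, -0.075]}, {"gripper": 0.085, "slide": [0.028, 0.033, -0.01], "rotation": [0, 0, -0.075]}, {"gripper": 0.085, "slide": [0.028, 0.033, -0.01], "rotation": [0, 0, -0.07]}, {"gripper": 0.085, "slide": [0.025, 0.03, -0.01], "rotation": [0, 0, -0.07]}], "force": 60}}

```text
time_s: 0.95
position: [459.6, -262.9, 171.8]
tcp_rot: [[0.988, -0.157, -0.0], [-0.157, -0.988, 0.0], [-0.0, -0.0, -1.0]]
ft_force: [0.0, -0.5, -1.0]
finger_gap: 85.2
```

{"method": "servo_tool", "body": {"rows": [{"gripper": 0.085, "slide": [0, 0, 0]}, {"gripper": 0.085, "slide": [0, 0, 0]}]}}

```text
schema error: expected keys gripper, slide, rotation
```

```bash
cat >> h.py <<'E'
def snap(n,tag):
    from cell import get_image
    d=get_image(n);pickle.dump(d,open(f"{tag}.pkl","wb"));cv2.imwrite(f"pics/{tag}.png",d["pixels"][:,:,::-1]);return d
def st():
    from cell import r
    s=r.read_state();R=np.array(s["tcp_rot"]);print("t",round(s["time_s"],2),"p",np.round(s["position"],1),"yaw",round(float(np.arctan2(R[1,0],R[0,0])),4),"z",np.round(R[:,2],3),"F",np.round(s["ft_force"],1),"gap",round(s["finger_gap"],1));return s
E
python3 -c "
from h import *
snap('wrist','wrist1');st()"
```

```text
t 1.0 p [ 461.4 -258.   170. ] yaw -0.1591 z [-0.     0.005 -1.   ] F [-0.4  4.1 -1.5] gap 85.1
```

View pics/wrist1.png

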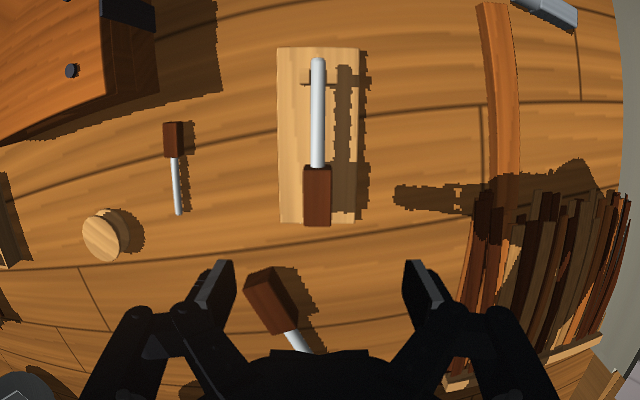

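Run:
```python
from h import *
d=pickle.load(open("wrist1.pkl","rb"))
a=d["pixels"][30:240,260:380,::-1];cv2.imwrite("pics/w1c.png",cv2.resize(np.ascontiguousarray(a),None,fx=2.8,fy=2.8,interpolation=cv2.INTER_CUBIC))
d2=snap('wrist','wrist2');st();print(d["position"],d2["position"])
a=d2["pixels"][20:240,260:380,::-1];cv2.imwrite("pics/w2c.png",cv2.resize(np.ascontiguousarray(a),None,fx=2.7,fy=2.7,interpolation=cv2.INTER_CUBIC))
```

```text
t 1.05 p [ 459.8 -260.3  170.5] yaw -0.1519 z [-0.002  0.003 -1.   ] F [-0.2 -0.5 -0.1] gap 84.7
[ 541.01901703 -276.13394422  296.17139414] [ 542.83438752 -271.99501883  294.29149763]
```

View pics/w2c.png

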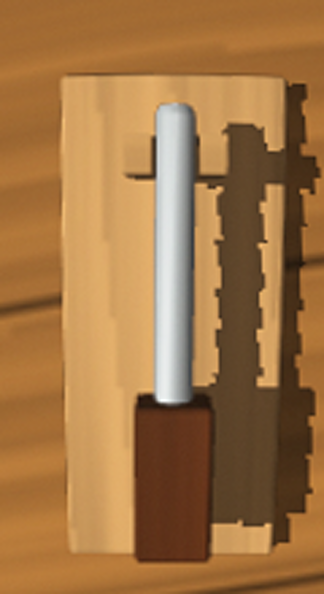

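Run:
```python
from h import *
np.set_printoptions(precision=1,suppress=True)
d=pickle.load(open("wrist2.pkl","rb"))
W=lambda u,v,z:onz(d,260+(u+.5)/2.7-.5,20+(v+.5)/2.7-.5,z,True)[:2]
f=[W(137,409,54),W(211,409,54)];b=[W(136,560,54),W(210,560,54)]
hf=sum(f)/2;hb=sum(b)/2;n=W(175,103,44)
print(hf,hb,np.linalg.norm(hf-hb),"widths",np.linalg.norm(f[0]-f[1]),np.linalg.norm(b[0]-b[1]),"nose",n,np.linalg.norm(n-hb))
v=n-hb;u=v/np.linalg.norm(v);print("yaw",np.arctan2(v[1],v[0]),"handle c",(hf+hb)/2,n-115*u)
c=[W(62,75,12),W(287,77,12),W(71,552,12),W(271,553,12)];print("rest",*c,sum(c)/4,np.arctan2(*((c[0]+c[1]-c[2]-c[3])[::-1])))
m=sum(c)/4;a=-.155;print("handle from rest",m+np.array([np.cos(a),np.sin(a)])*-45)
```

```text
[ 486.  -266.1] [ 438.1 -258.4] 48.47632021426054 widths 21.83873081431768 23.21605344876011 nose [ 575.3 -280.7] 138.95846150124288
yaw -0.16095404076612985 handle c [ 462.1 -262.3] [ 461.8 -262.3]
rest [ 595.5 -246.6] [ 583.5 -320. ] [ 428.8 -219.4] [ 416.8 -292.2] [ 506.2 -269.6] -0.16354221344377373
handle from rest [ 461.7 -262.6]
```

{"method": "servo_tool", "body": {"rows": [{"gripper": 0.085, "slide": [0.002, 0, -0.035], "rotation": [0, 0, -0.005]}, {"gripper": 0.085, "slide": [0, 0, -0.035], "rotation": [0, 0, 0]}, {"gripper": 0.085, "slide": [0, 0, 0], "rotation": [0, 0, 0]}, {"gripper": 0.085, "slide": [0, 0, 0], "rotation": [0, 0, 0]}, {"gripper": 0.085, "slide": [0, 0, 0], "rotation": [0, 0, 0]}], "force": 60}}

```text
time_s: 1.55
position: [461.4, -266.0, 104.2]
tcp_rot: [[0.987, -0.16, 0.002], [-0.16, -0.987, -0.002], [0.002, 0.002, -1.0]]
ft_force: [0.4, 0.2, 0.1]
finger_gap: 85.0
```

Run:
```python
from h import *
st();d2=snap('wrist','wrist3');st()
```

```text
t 1.55 p [ 461.4 -266.   104.2] yaw -0.1605 z [ 0.002 -0.002 -1.   ] F [0.4 0.2 0.1] gap 85.0
t 1.6 p [ 461.5 -266.1  104.4] yaw -0.1605 z [ 0.003 -0.002 -1.   ] F [-0.1  0.4  0.3] gap 85.0
```

View pics/wrist3.png

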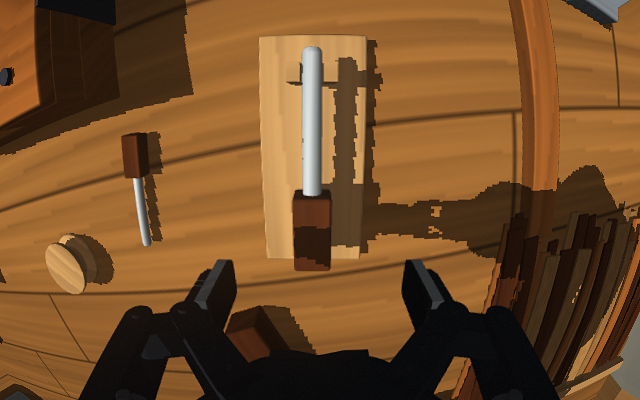

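Run:
```python
from h import *
np.set_printoptions(precision=1,suppress=True)
d=pickle.load(open("wrist3.pkl","rb"))
W=lambda u,v,z:onz(d,u,v,z,True)[:2]
f=[W(293,197,54),W(331,197,54)];b=[W(294.5,270,54),W(330.5,270,54)]
hf=sum(f)/2;hb=sum(b)/2;n=W(312,47,44)
print(hf,hb,np.linalg.norm(hf-hb),"widths",np.linalg.norm(f[0]-f[1]),np.linalg.norm(b[0]-b[1]),"nose",n,np.linalg.norm(n-hb))
v=n-hb;u=v/np.linalg.norm(v);print("yaw",np.arctan2(v[1],v[0]),"handle c",(hf+hb)/2,n-115*u)
print("tcp px",proj(d,[461.4,-266,104.3],True))
```

```text
[ 487.2 -266.6] [ 437.5 -258.4] 50.3682451177597 widths 22.580204644297755 23.66143322346975 nose [ 574.6 -280.9] 138.91987440621804
yaw -0.16222523243732795 handle c [ 462.4 -262.5] [ 461.2 -262.3]
tcp px (np.float64(317.97263728506766), np.float64(280.7595080032101))
```

{"method": "servo_tool", "body": {"rows": [{"gripper": 0.085, "slide": [0.0005, 0.0035, -0.02], "rotation": [0, 0, 0]}, {"gripper": 0.085, "slide": [0, 0, -0.02], "rotation": [0, 0, 0]}, {"gripper": 0.085, "slide": [0, 0, -0.02], "rotation": [0, 0, 0]}, {"gripper": 0.085, "slide": [0, 0, 0], "rotation": [0, 0, 0]}, {"gripper": 0.085, "slide": [0, 0, 0], "rotation": [0, 0, 0]}, {"gripper": 0.085, "slide": [0, 0, 0], "rotation": [0, 0, 0]}]}}

```text
time_s: 2.2
position: [462.1, -262.2, 44.1]
tcp_rot: [[0.987, -0.16, 0.002], [-0.16, -0.987, -0.002], [0.002, 0.002, -1.0]]
ft_force: [0.4, -0.2, 0.2]
finger_gap: 84.9
```

Run:
```python
from h import *
st()
```

```text
t 2.2 p [ 462.1 -262.2   44.1] yaw -0.1602 z [ 0.002 -0.002 -1.   ] F [ 0.4 -0.2  0.2] gap 84.9
```

Position is good. Closing on the handle.

{"method": "servo_tool", "body": {"rows": [{"gripper": 0.03, "slide": [0, 0, 0], "rotation": [0, 0, 0]}, {"gripper": 0.026, "slide": [0, 0, 0], "rotation": [0, 0, 0]}, {"gripper": 0.015, "slide": [0, 0, 0], "rotation": [0, 0, 0]}, {"gripper": 0.01, "slide": [0, 0, 0], "rotation": [0, 0, 0]}, {"gripper": 0.01, "slide": [0, 0, 0], "rotation": [0, 0, 0]}, {"gripper": 0.01, "slide": [0, 0, 0], "rotation": [0, 0, 0]}], "force": 60}}

```text
time_s: 2.8
position: [461.3, -261.4, 42.6]
tcp_rot: [[0.987, -0.159, 0.0], [-0.159, -0.987, -0.0], [0.0, 0.0, -1.0]]
ft_force: [-0.4, 0.2, 4.4]
finger_gap: 23.2
```

{"method": "servo_tool", "body": {"rows": [{"gripper": 0.01, "slide": [0, 0, 0.01], "rotation": [0, 0, 0]}, {"gripper": 0.01, "slide": [0, 0, 0.02], "rotation": [0, 0, 0]}, {"gripper": 0.01, "slide": [0, 0, 0.02], "rotation": [0, 0, 0]}, {"gripper": 0.01, "slide": [0, 0, 0.02], "rotation": [0, 0, 0]}, {"gripper": 0.01, "slide": [0, 0, 0.02], "rotation": [0, 0, 0]}, {"gripper": 0.01, "slide": [0, 0, 0], "rotation": [0, 0, 0]}, {"gripper": 0.01, "slide": [0, 0, 0], "rotation": [0, 0, 0]}]}}

```text
time_s: 3.5
position: [461.1, -261.2, 132.3]
tcp_rot: [[0.987, -0.159, 0.0], [-0.159, -0.987, -0.0], [0.0, 0.0, -1.0]]
ft_force: [-0.7, -0.4, -1.1]
finger_gap: 23.2
```

Run:
```python
from h import *
st();d2=snap('wrist','wrist4');st()
```

```text
t 3.5 p [ 461.1 -261.2  132.3] yaw -0.1602 z [ 0. -0. -1.] F [-0.7 -0.4 -1.1] gap 23.2
t 3.55 p [ 460.6 -260.7  131.5] yaw -0.1602 z [-0.001  0.001 -1.   ] F [ 0.7 -0.1 -1.3] gap 23.1
```

View pics/wrist4.png

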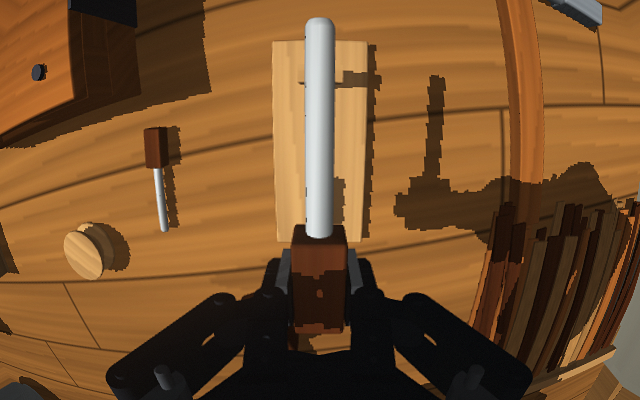

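```bash
python3 - <<'E'
from h import *
np.set_printoptions(precision=1,suppress=True)
d=pickle.load(open("wrist4.pkl","rb"))
p=np.array([460.8,-261,131.8]);a=-.160;u=np.array([np.cos(a),np.sin(a),0])
print("tcp cam rel",(d["position"]-p))
for off in (110,115,118):
  for dz in (-6,-1,4): 
    q=p+u*off+[0,0,dz]; print(off,dz,np.array(proj(d,q,True)),"top of tip",np.array(proj(d,q+[0,0,4.5],True)))
print("sh",np.array(proj(d,p+u*25+[0,0,11],True)),np.array(proj(d,p+u*25+[0,0,-13],True)))
E
python3 -c "
import cv2
a=cv2.imread('pics/wrist4.png')[0:350,240:400];cv2.imwrite('pics/w4c.png',cv2.resize(a,None,fx=1.7,fy=1.7))
a=cv2.imread('pics/wrist4.png')[0:60,280:360];cv2.imwrite('pics/w4n.png',cv2.resize(a,None,fx=6,fy=6))"
```

```text
tcp cam rel [ 81.7 -13.6 124.9]
110 -6 [317.7  35.9] top of tip [317.6  33.7]
110 -1 [317.6  33.4] top of tip [317.6  31.1]
110 4 [317.6  30.8] top of tip [317.5  28.2]
115 -6 [317.6  24.6] top of tip [317.6  22.1]
115 -1 [317.6  21.8] top of tip [317.6  19. ]
115 4 [317.6  18.7] top of tip [317.5  15.8]
118 -6 [317.6  18. ] top of tip [317.6  15.2]
118 -1 [317.6  14.9] top of tip [317.6  11.9]
118 4 [317.6  11.6] top of tip [317.5   8.4]
sh [317.7 244.7] [317.9 222.2]
```

View pics/w4n.png

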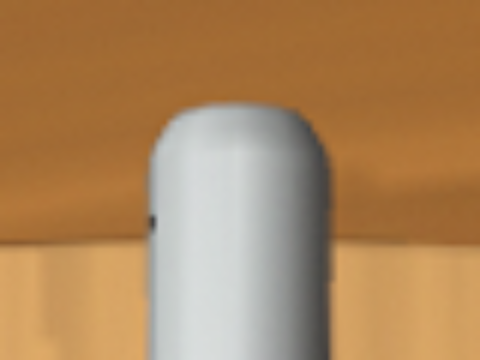

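Run:
```python
from h import *
snap('scene','scene4');a=cv2.imread('pics/scene4.png')[150:350,180:440];cv2.imwrite('pics/s4c.png',cv2.resize(a,None,fx=3,fy=3,interpolation=cv2.INTER_CUBIC))
```

```text
(no output)
```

View pics/s4c.png

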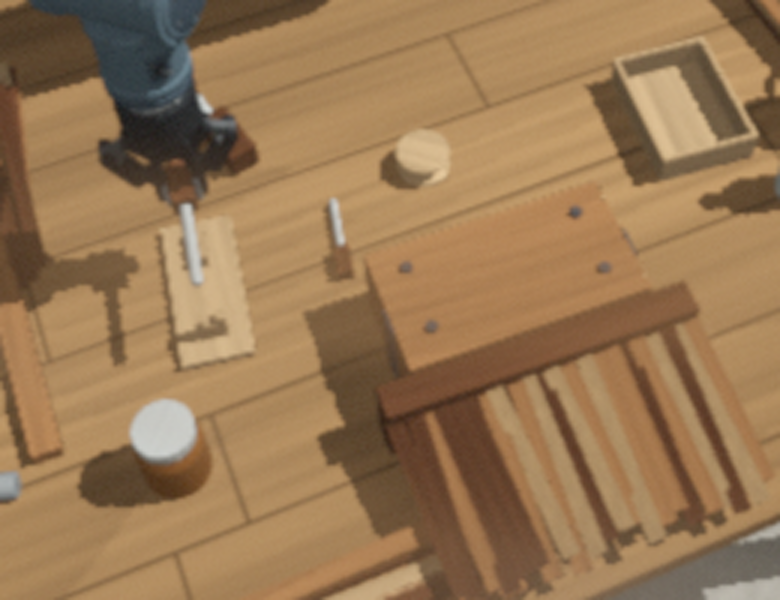

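Run:
```python
from h import *
np.set_printoptions(precision=1,suppress=True)
d=pickle.load(open("scene4.pkl","rb"));w=pickle.load(open("wrist4.pkl","rb"))
p=np.array([460.8,-261,131.8]);a=-.160;u=np.array([np.cos(a),np.sin(a),0])
for dz in (-8,-1,4): print(dz,np.array(proj(d,p+u*115+[0,0,dz])))
# triangulate nose
A=[];b=[]
for dd,uv,f in((d,(245.5,243.3),False),(w,(320,18.5),True)):
    v=ray(dd,*uv,f);v/=np.linalg.norm(v);P=np.eye(3)-np.outer(v,v);A.append(P);b.append(P@dd["position"])
x=np.linalg.lstsq(np.vstack(A),np.hstack(b),rcond=None)[0];print("nose",x,x-p,np.linalg.norm(x-p),"pred",p+u*115)
```

```text
-8 [245.2 245.4]
-1 [244.8 244.1]
4 [244.5 243.2]
nose [ 574.7 -278.6  134.6] [113.9 -17.6   2.8] 115.30315442089285 pred [ 574.3 -279.3  131.8]
```

{"method": "servo_tool", "body": {"rows": [{"gripper": 0.01, "slide": [-0.001, 0.02, 0], "rotation": [0, 0, 0.016]}, {"gripper": 0.01, "slide": [-0.001, 0.03, 0], "rotation": [0, 0, 0.016]}, {"gripper": 0.01, "slide": [-0.001, 0.035, 0], "rotation": [0, 0, 0.016]}, {"gripper": 0.01, "slide": [-0.001, 0.035, 0], "rotation": [0, 0, 0.016]}, {"gripper": 0.01, "slide": [-0.001, 0.035, -0.01], "rotation": [0, 0, 0.016]}, {"gripper": 0.01, "slide": [-0.001, 0.035, -0.01], "rotation": [0, 0, 0.016]}, {"gripper": 0.01, "slide": [-0.001, 0.03, -0.01], "rotation": [0, 0, 0.015]}, {"gripper": 0.01, "slide": [0, 0.015, -0.01], "rotation": [0, 0, 0.015]}]}}

```text
time_s: 4.4
position: [452.1, -22.7, 90.8]
tcp_rot: [[1.0, -0.031, -0.003], [-0.031, -1.0, 0.002], [-0.003, -0.002, -1.0]]
ft_force: [0.1, 0.3, -0.3]
finger_gap: 23.6
```

{"method": "servo_tool", "body": {"rows": [{"gripper": 0.01, "slide": [0, 0, 0], "rotation": [0, 0, 0]}, {"gripper": 0.01, "slide": [0, 0, 0], "rotation": [0, 0, 0]}, {"gripper": 0.01, "slide": [0, 0, 0], "rotation": [0, 0, 0]}]}}

```text
time_s: 4.7
position: [454.3, -26.8, 92.6]
tcp_rot: [[0.999, -0.035, 0.0], [-0.035, -0.999, -0.0], [0.0, 0.0, -1.0]]
ft_force: [0.9, -0.0, 0.1]
finger_gap: 22.9
```

Run:
```python
from h import *
st();snap('wrist','wrist5');st();snap('top','top5')
a=cv2.imread('pics/top5.png')[80:260,240:400];cv2.imwrite('pics/t5c.png',cv2.resize(a,None,fx=3.3,fy=3.3,interpolation=cv2.INTER_CUBIC))
```

```text
t 4.7 p [454.3 -26.8  92.6] yaw -0.0347 z [ 0. -0. -1.] F [ 0.9 -0.   0.1] gap 22.9
t 4.75 p [454.5 -27.   92.7] yaw -0.0352 z [ 0.001 -0.    -1.   ] F [-0.5 -0.1 -0.7] gap 23.0
```

View pics/wrist5.png

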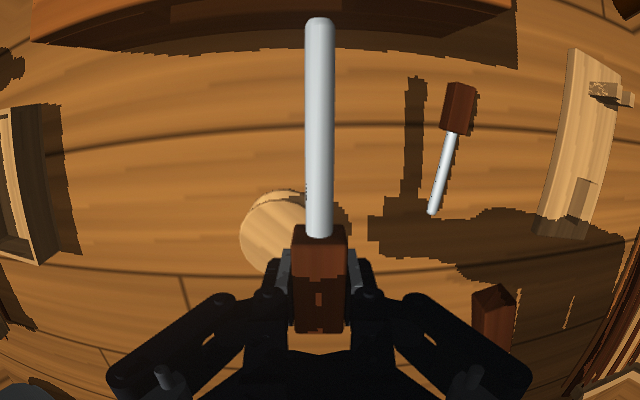

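View pics/t5c.png

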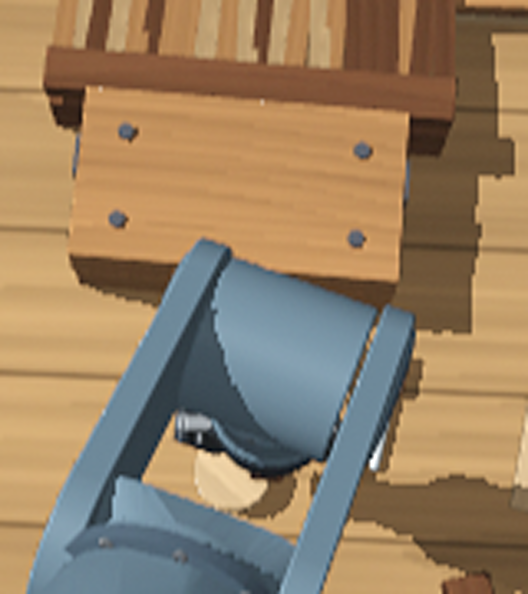

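Run:
```python
from h import *
d=pickle.load(open("wrist5.pkl","rb"))
a=d["pixels"][0:75,0:540,::-1];cv2.imwrite('pics/w5c.png',cv2.resize(np.ascontiguousarray(a),(800,333),interpolation=cv2.INTER_CUBIC))
m=np.array([590,4.5]);u=np.array([.9994,-.034]);n=np.array([.034,.9994])
for nm,y,z in(("botL",125,0),("botR",-125,0),("slotL",49,47),("slotR",-49,47),("topR",-125,92),("topL",125,92),("slotLt",49,77)):
    print(nm,np.round(proj(d,[*(m+n*y),z],True),1))
```

```text
botL [115.5  50.9]
botR [442.3  35.1]
slotL [171.5  21.2]
slotR [342.7   7.6]
topR [513.6   4.5]
topL [29.7 40.7]
slotLt [146.1   9.7]
```

View pics/w5c.png

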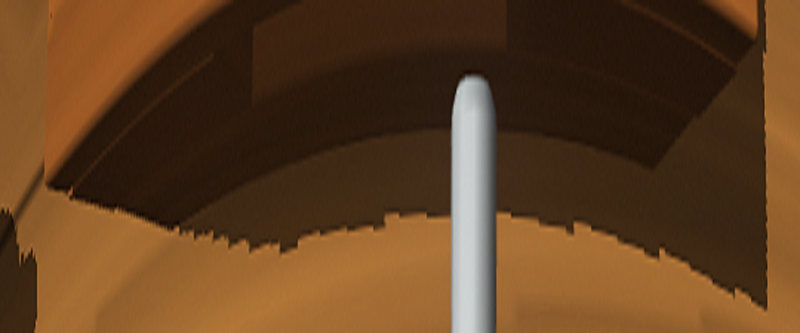

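Run:
```python
from h import *
from scipy.optimize import least_squares
d=pickle.load(open("wrist5.pkl","rb"))
pts=[(125,0,121.5,50.4),(-125,0,442,37),(49,47,170,23),(-49,47,341,11.7),(125,92,32.4,42),(-125,92,510,9)]
def f(p):
    x,y,a=p;n=np.array([-np.sin(a),np.cos(a)]);o=[]
    for Y,z,U,V in pts: q=proj(d,[x+n[0]*Y,y+n[1]*Y,z],True);o+=[q[0]-U,q[1]-V]
    return o
s=least_squares(f,[590,4,-.034],loss="soft_l1");print(s.x,np.round(f(s.x),1))
```

```text
[ 5.88626195e+02  5.30464610e+00 -4.22108860e-02] [-6.7  1.1 -0.6  1.2  0.3 -0.1  0.3 -1.1 -3.5 -0.3  2.6 -0.1]
```

{"method": "servo_tool", "body": {"rows": [{"gripper": 0.01, "slide": [0, 0, -0.015], "rotation": [0, 0, 0]}, {"gripper": 0.01, "slide": [0, 0, -0.015], "rotation": [0, 0, -0.002]}, {"gripper": 0.01, "slide": [0, 0, 0], "rotation": [0, 0, 0]}, {"gripper": 0.01, "slide": [0, 0, 0], "rotation": [0, 0, 0]}, {"gripper": 0.01, "slide": [0, 0, 0], "rotation": [0, 0, 0]}]}}

```text
time_s: 5.3
position: [454.8, -26.7, 63.1]
tcp_rot: [[0.999, -0.037, 0.001], [-0.037, -0.999, -0.0], [0.001, 0.0, -1.0]]
ft_force: [-0.8, 0.9, -1.6]
finger_gap: 23.3
```

{"method": "servo_tool", "body": {"rows": [{"gripper": 0.01, "slide": [0.01, -0.0004, 0], "rotation": [0, 0, 0]}, {"gripper": 0.01, "slide": [0.01, -0.0004, 0], "rotation": [0, 0, 0]}, {"gripper": 0.01, "slide": [0.01, -0.0004, 0], "rotation": [0, 0, 0]}, {"gripper": 0.01, "slide": [0.01, -0.0004, 0], "rotation": [0, 0, 0]}, {"gripper": 0.01, "slide": [0, 0, 0], "rotation": [0, 0, 0]}, {"gripper": 0.01, "slide": [0, 0, 0], "rotation": [0, 0, 0]}]}}

```text
time_s: 5.9
position: [494.1, -27.7, 62.0]
tcp_rot: [[0.999, -0.036, -0.001], [-0.036, -0.999, 0.0], [-0.001, -0.0, -1.0]]
ft_force: [-0.3, -0.1, -1.0]
finger_gap: 23.3
```

{"method": "servo_tool", "body": {"rows": [{"gripper": 0.01, "slide": [0.008, -0.0003, 0], "rotation": [0, 0, 0]}, {"gripper": 0.01, "slide": [0.007, -0.0003, 0], "rotation": [0, 0, 0]}, {"gripper": 0.01, "slide": [0.003, -0.0001, 0], "rotation": [0, 0, 0]}, {"gripper": 0.01, "slide": [0, 0, 0], "rotation": [0, 0, 0]}, {"gripper": 0.01, "slide": [0, 0, 0], "rotation": [0, 0, 0]}]}}

```text
time_s: 6.4
position: [512.0, -28.5, 62.2]
tcp_rot: [[0.999, -0.036, -0.0], [-0.036, -0.999, 0.0], [-0.0, -0.0, -1.0]]
ft_force: [-0.7, -0.2, -0.6]
finger_gap: 23.3
```

{"method": "servo_tool", "body": {"rows": [{"gripper": 0.01, "slide": [0.002, 0, 0], "rotation": [0, 0, 0]}, {"gripper": 0.01, "slide": [0.002, 0, 0], "rotation": [0, 0, 0]}, {"gripper": 0.01, "slide": [0, 0, 0], "rotation": [0, 0, 0]}]}}

```text
time_s: 6.7
position: [516.1, -28.5, 62.2]
tcp_rot: [[0.999, -0.036, -0.0], [-0.036, -0.999, 0.0], [-0.0, -0.0, -1.0]]
ft_force: [0.0, -0.3, -1.0]
finger_gap: 23.1
```

{"method": "servo_tool", "body": {"rows": [{"gripper": 0.01, "slide": [0.002, 0, 0], "rotation": [0, 0, 0]}, {"gripper": 0.01, "slide": [0, 0, 0], "rotation": [0, 0, 0]}, {"gripper": 0.01, "slide": [0, 0, 0], "rotation": [0, 0, 0]}]}}

```text
time_s: 7.0
position: [517.8, -28.5, 62.1]
tcp_rot: [[0.999, -0.036, -0.001], [-0.036, -0.999, 0.0], [-0.001, -0.0, -1.0]]
ft_force: [-2.1, 0.4, 0.2]
finger_gap: 23.6
```

{"method": "servo_tool", "body": {"rows": [{"gripper": 0.01, "slide": [0.002, 0, 0], "rotation": [0, 0, 0]}, {"gripper": 0.01, "slide": [0.001, 0, 0], "rotation": [0, 0, 0]}, {"gripper": 0.01, "slide": [0, 0, 0], "rotation": [0, 0, 0]}]}}

```text
time_s: 7.3
position: [521.0, -28.5, 62.1]
tcp_rot: [[0.999, -0.036, -0.001], [-0.036, -0.999, 0.0], [-0.001, -0.0, -1.0]]
ft_force: [-4.0, -1.0, 0.2]
finger_gap: 23.0
```

Run:
```python
from h import *
st();snap('wrist','wrist6')
for _ in range(3): 
    from cell import get_image
    get_image('wrist');st()
```

```text
t 7.3 p [521.  -28.5  62.1] yaw -0.0362 z [-0.001  0.    -1.   ] F [-4.  -1.   0.2] gap 23.0
t 7.4 p [520.9 -28.5  62.1] yaw -0.0363 z [-0.001  0.    -1.   ] F [-2.7 -0.2 -0.9] gap 23.3
t 7.45 p [520.9 -28.5  62.2] yaw -0.0363 z [-0.  0. -1.] F [-2.7 -0.9 -0.9] gap 23.0
t 7.5 p [520.9 -28.5  62.2] yaw -0.0362 z [-0.  0. -1.] F [-3.6 -0.4 -1.4] gap 23.4
```

View pics/wrist6.png

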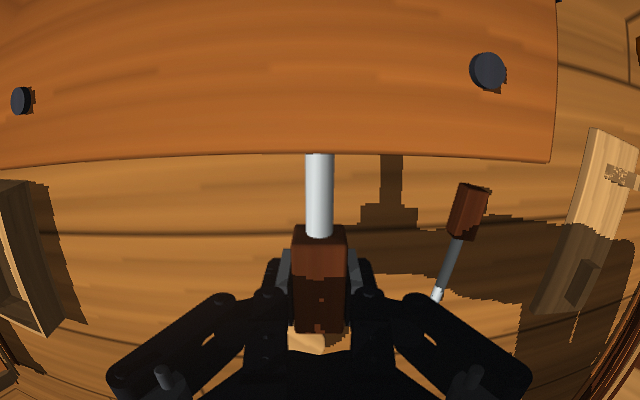

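{"method": "servo_tool", "body": {"rows": [{"gripper": 0.01, "slide": [0, 0.0015, 0], "rotation": [0, 0, 0]}, {"gripper": 0.01, "slide": [0, 0.0015, 0], "rotation": [0, 0, 0]}, {"gripper": 0.01, "slide": [0, 0.0015, 0], "rotation": [0, 0, 0]}, {"gripper": 0.01, "slide": [0, 0, 0], "rotation": [0, 0, 0]}]}}

```text
time_s: 7.9
position: [521.0, -23.8, 62.3]
tcp_rot: [[0.999, -0.036, -0.0], [-0.036, -0.999, 0.0], [-0.0, -0.0, -1.0]]
ft_force: [-2.9, -1.7, -1.3]
finger_gap: 23.2
```

{"method": "servo_tool", "body": {"rows": [{"gripper": 0.01, "slide": [0, 0.001, 0], "rotation": [0, 0, 0]}, {"gripper": 0.01, "slide": [0, 0.001, 0], "rotation": [0, 0, 0]}, {"gripper": 0.01, "slide": [0, 0.001, 0], "rotation": [0, 0, 0]}, {"gripper": 0.01, "slide": [0, 0, 0], "rotation": [0, 0, 0]}]}}

```text
time_s: 8.3
position: [521.1, -20.9, 62.3]
tcp_rot: [[0.999, -0.036, -0.0], [-0.036, -0.999, 0.0], [-0.0, -0.0, -1.0]]
ft_force: [-3.1, -1.3, -0.8]
finger_gap: 23.1
```

{"method": "servo_tool", "body": {"rows": [{"gripper": 0.01, "slide": [0, 0.001, 0], "rotation": [0, 0, 0]}, {"gripper": 0.01, "slide": [0, 0.001, 0], "rotation": [0, 0, 0]}, {"gripper": 0.01, "slide": [0.0002, 0.001, 0], "rotation": [0, 0, 0]}, {"gripper": 0.01, "slide": [0, 0, 0], "rotation": [0, 0, 0]}]}}

```text
time_s: 8.7
position: [521.3, -17.8, 62.3]
tcp_rot: [[0.999, -0.036, -0.0], [-0.036, -0.999, 0.0], [-0.0, -0.0, -1.0]]
ft_force: [-3.0, -0.7, -1.6]
finger_gap: 23.2
```

{"method": "servo_tool", "body": {"rows": [{"gripper": 0.01, "slide": [0, 0.001, 0], "rotation": [0, 0, 0]}, {"gripper": 0.01, "slide": [0, 0.001, 0], "rotation": [0, 0, 0]}, {"gripper": 0.01, "slide": [0, 0.001, 0], "rotation": [0, 0, 0]}, {"gripper": 0.01, "slide": [0, 0, 0], "rotation": [0, 0, 0]}]}}

```text
time_s: 9.1
position: [521.3, -14.9, 62.3]
tcp_rot: [[0.999, -0.036, 0.0], [-0.036, -0.999, 0.0], [0.0, -0.0, -1.0]]
ft_force: [-2.6, -1.1, -0.9]
finger_gap: 23.3
```

{"method": "servo_tool", "body": {"rows": [{"gripper": 0.01, "slide": [0, 0.001, 0], "rotation": [0, 0, 0]}, {"gripper": 0.01, "slide": [0.0001, 0.001, 0], "rotation": [0, 0, 0]}, {"gripper": 0.01, "slide": [0, 0.001, 0], "rotation": [0, 0, 0]}, {"gripper": 0.01, "slide": [0, 0, 0], "rotation": [0, 0, 0]}]}}

```text
time_s: 9.5
position: [521.4, -11.8, 62.3]
tcp_rot: [[0.999, -0.036, -0.0], [-0.036, -0.999, 0.0], [-0.0, -0.0, -1.0]]
ft_force: [-2.9, -1.6, -0.1]
finger_gap: 23.1
```

{"method": "servo_tool", "body": {"rows": [{"gripper": 0.01, "slide": [0, 0.001, 0], "rotation": [0, 0, 0]}, {"gripper": 0.01, "slide": [0.0001, 0.001, 0], "rotation": [0, 0, 0]}, {"gripper": 0.01, "slide": [0, 0.001, 0], "rotation": [0, 0, 0]}, {"gripper": 0.01, "slide": [0, 0, 0], "rotation": [0, 0, 0]}]}}

```text
time_s: 9.9
position: [521.5, -8.8, 62.3]
tcp_rot: [[0.999, -0.036, -0.0], [-0.036, -0.999, 0.0], [-0.0, -0.0, -1.0]]
ft_force: [-3.6, -1.3, -1.5]
finger_gap: 23.7
```

{"method": "servo_tool", "body": {"rows": [{"gripper": 0.01, "slide": [0, 0.001, 0], "rotation": [0, 0, 0]}, {"gripper": 0.01, "slide": [0.0001, 0.001, 0], "rotation": [0, 0, 0]}, {"gripper": 0.01, "slide": [0, 0.001, 0], "rotation": [0, 0, 0]}, {"gripper": 0.01, "slide": [0, 0, 0], "rotation": [0, 0, 0]}]}}

```text
time_s: 10.3
position: [521.6, -5.9, 62.3]
tcp_rot: [[0.999, -0.036, -0.0], [-0.036, -0.999, 0.0], [-0.0, -0.0, -1.0]]
ft_force: [-3.6, -1.4, -1.0]
finger_gap: 23.0
```

{"method": "servo_tool", "body": {"rows": [{"gripper": 0.01, "slide": [0, 0.001, 0], "rotation": [0, 0, 0]}, {"gripper": 0.01, "slide": [0.0001, 0.001, 0], "rotation": [0, 0, 0]}, {"gripper": 0.01, "slide": [0, 0.001, 0], "rotation": [0, 0, 0]}, {"gripper": 0.01, "slide": [0, 0, 0], "rotation": [0, 0, 0]}]}}

```text
time_s: 10.7
position: [521.7, -2.9, 62.3]
tcp_rot: [[0.999, -0.036, 0.0], [-0.036, -0.999, 0.0], [0.0, -0.0, -1.0]]
ft_force: [-2.8, -1.4, -0.4]
finger_gap: 23.6
```

{"method": "servo_tool", "body": {"rows": [{"gripper": 0.01, "slide": [0, 0.001, 0], "rotation": [0, 0, 0]}, {"gripper": 0.01, "slide": [0.0001, 0.001, 0], "rotation": [0, 0, 0]}, {"gripper": 0.01, "slide": [0, 0.001, 0], "rotation": [0, 0, 0]}, {"gripper": 0.01, "slide": [0, 0, 0], "rotation": [0, 0, 0]}]}}

```text
time_s: 11.1
position: [521.8, 0.1, 62.3]
tcp_rot: [[0.999, -0.036, -0.0], [-0.036, -0.999, 0.0], [-0.0, -0.0, -1.0]]
ft_force: [-3.2, -1.7, -0.3]
finger_gap: 23.6
```

{"method": "servo_tool", "body": {"rows": [{"gripper": 0.01, "slide": [0, 0.001, 0], "rotation": [0, 0, 0]}, {"gripper": 0.01, "slide": [0.0001, 0.001, 0], "rotation": [0, 0, 0]}, {"gripper": 0.01, "slide": [0, 0.001, 0], "rotation": [0, 0, 0]}, {"gripper": 0.01, "slide": [0, 0, 0], "rotation": [0, 0, 0]}]}}

```text
time_s: 11.5
position: [521.9, 3.2, 62.3]
tcp_rot: [[0.999, -0.036, -0.0], [-0.036, -0.999, 0.0], [-0.0, -0.0, -1.0]]
ft_force: [-2.6, -1.2, -1.1]
finger_gap: 23.1
```

{"method": "servo_tool", "body": {"rows": [{"gripper": 0.01, "slide": [0, 0.001, 0], "rotation": [0, 0, 0]}, {"gripper": 0.01, "slide": [0.0001, 0.001, 0], "rotation": [0, 0, 0]}, {"gripper": 0.01, "slide": [0, 0.001, 0], "rotation": [0, 0, 0]}, {"gripper": 0.01, "slide": [0, 0, 0], "rotation": [0, 0, 0]}]}}

```text
time_s: 11.9
position: [522.0, 6.2, 62.3]
tcp_rot: [[0.999, -0.036, -0.0], [-0.036, -0.999, 0.0], [-0.0, -0.0, -1.0]]
ft_force: [-3.5, -1.3, -1.0]
finger_gap: 23.4
```

{"method": "servo_tool", "body": {"rows": [{"gripper": 0.01, "slide": [0, 0.001, 0], "rotation": [0, 0, 0]}, {"gripper": 0.01, "slide": [0.0001, 0.001, 0], "rotation": [0, 0, 0]}, {"gripper": 0.01, "slide": [0, 0.001, 0], "rotation": [0, 0, 0]}, {"gripper": 0.01, "slide": [0, 0, 0], "rotation": [0, 0, 0]}]}}

```text
time_s: 12.3
position: [522.1, 9.2, 62.3]
tcp_rot: [[0.999, -0.036, -0.0], [-0.036, -0.999, 0.0], [-0.0, -0.0, -1.0]]
ft_force: [-2.7, -1.4, -1.6]
finger_gap: 23.2
```

{"method": "servo_tool", "body": {"rows": [{"gripper": 0.01, "slide": [0, 0.001, 0], "rotation": [0, 0, 0]}, {"gripper": 0.01, "slide": [0.0001, 0.001, 0], "rotation": [0, 0, 0]}, {"gripper": 0.01, "slide": [0, 0.001, 0], "rotation": [0, 0, 0]}, {"gripper": 0.01, "slide": [0, 0, 0], "rotation": [0, 0, 0]}]}}

```text
time_s: 12.7
position: [522.2, 12.2, 62.3]
tcp_rot: [[0.999, -0.036, -0.0], [-0.036, -0.999, 0.0], [-0.0, -0.0, -1.0]]
ft_force: [-3.5, -2.1, -1.0]
finger_gap: 23.1
```

{"method": "servo_tool", "body": {"rows": [{"gripper": 0.01, "slide": [0, 0.001, 0], "rotation": [0, 0, 0]}, {"gripper": 0.01, "slide": [0.0001, 0.001, 0], "rotation": [0, 0, 0]}, {"gripper": 0.01, "slide": [0, 0.001, 0], "rotation": [0, 0, 0]}, {"gripper": 0.01, "slide": [0, 0, 0], "rotation": [0, 0, 0]}]}}

```text
time_s: 13.1
position: [522.3, 15.2, 62.3]
tcp_rot: [[0.999, -0.036, -0.0], [-0.036, -0.999, 0.0], [-0.0, -0.0, -1.0]]
ft_force: [-2.8, -1.4, 0.1]
finger_gap: 23.2
```

{"method": "servo_tool", "body": {"rows": [{"gripper": 0.01, "slide": [0, 0.001, 0], "rotation": [0, 0, 0]}, {"gripper": 0.01, "slide": [0.0001, 0.001, 0], "rotation": [0, 0, 0]}, {"gripper": 0.01, "slide": [0, 0.001, 0], "rotation": [0, 0, 0]}, {"gripper": 0.01, "slide": [0, 0, 0], "rotation": [0, 0, 0]}]}}

```text
time_s: 13.5
position: [522.9, 18.8, 62.4]
tcp_rot: [[0.999, -0.035, 0.001], [-0.035, -0.999, 0.001], [0.001, -0.001, -1.0]]
ft_force: [0.1, 4.2, -0.3]
finger_gap: 23.3
```

The axial force fell to zero with a small sideways force, so the nose has dropped into the hole. I'll ease it left to unload the edge.

{"method": "servo_tool", "body": {"rows": [{"gripper": 0.01, "slide": [0, 0.001, 0], "rotation": [0, 0, 0]}, {"gripper": 0.01, "slide": [0, 0, 0], "rotation": [0, 0, 0]}, {"gripper": 0.01, "slide": [0, 0, 0], "rotation": [0, 0, 0]}]}}

```text
time_s: 13.8
position: [523.0, 19.1, 62.6]
tcp_rot: [[0.999, -0.036, 0.001], [-0.036, -0.999, 0.0], [0.001, -0.0, -1.0]]
ft_force: [1.2, 2.7, -0.7]
finger_gap: 23.1
```

{"method": "servo_tool", "body": {"rows": [{"gripper": 0.01, "slide": [0, 0.001, 0], "rotation": [0, 0, 0]}, {"gripper": 0.01, "slide": [0, 0, 0], "rotation": [0, 0, 0]}, {"gripper": 0.01, "slide": [0, 0, 0], "rotation": [0, 0, 0]}]}}

```text
time_s: 14.1
position: [522.5, 19.8, 62.4]
tcp_rot: [[0.999, -0.036, 0.0], [-0.036, -0.999, -0.0], [0.0, 0.0, -1.0]]
ft_force: [-0.1, 0.4, -1.8]
finger_gap: 23.1
```

{"method": "servo_tool", "body": {"rows": [{"gripper": 0.01, "slide": [0.002, 0.0005, 0], "rotation": [0, 0, 0]}, {"gripper": 0.01, "slide": [0.003, -0.0001, 0], "rotation": [0, 0, 0]}, {"gripper": 0.01, "slide": [0.003, -0.0001, 0], "rotation": [0, 0, 0]}, {"gripper": 0.01, "slide": [0.003, -0.0001, 0], "rotation": [0, 0, 0]}, {"gripper": 0.01, "slide": [0, 0, 0], "rotation": [0, 0, 0]}]}}

```text
time_s: 14.6
position: [534.0, 20.1, 62.4]
tcp_rot: [[0.999, -0.036, 0.0], [-0.036, -0.999, -0.0], [0.0, 0.0, -1.0]]
ft_force: [0.5, 0.4, -1.1]
finger_gap: 23.8
```

{"method": "servo_tool", "body": {"rows": [{"gripper": 0.01, "slide": [0.004, -0.0002, 0], "rotation": [0, 0, 0]}, {"gripper": 0.01, "slide": [0.004, -0.0001, 0], "rotation": [0, 0, 0]}, {"gripper": 0.01, "slide": [0.004, -0.0002, 0], "rotation": [0, 0, 0]}, {"gripper": 0.01, "slide": [0.004, -0.0001, 0], "rotation": [0, 0, 0]}, {"gripper": 0.01, "slide": [0.004, -0.0002, 0], "rotation": [0, 0, 0]}, {"gripper": 0.01, "slide": [0, 0, 0], "rotation": [0, 0, 0]}, {"gripper": 0.01, "slide": [0, 0, 0], "rotation": [0, 0, 0]}]}}

```text
time_s: 15.3
position: [553.4, 19.4, 62.2]
tcp_rot: [[0.999, -0.036, -0.0], [-0.036, -0.999, 0.0], [-0.0, -0.0, -1.0]]
ft_force: [0.8, -0.7, -0.6]
finger_gap: 23.1
```

Run:
```python
from h import *
snap('wrist','wrist7');st()
```

```text
t 15.35 p [553.3  19.4  62.2] yaw -0.0361 z [-0.  0. -1.] F [-0.5 -0.4 -1.4] gap 22.7
```

View pics/wrist7.png

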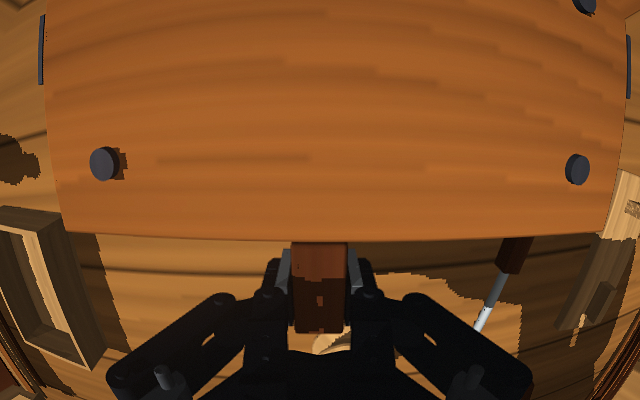

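The rod is going through the plate freely and the shoulder is about 10 mm from the front. I'll finish gently.

{"method": "servo_tool", "body": {"rows": [{"gripper": 0.01, "slide": [0.003, -0.0001, 0], "rotation": [0, 0, 0]}, {"gripper": 0.01, "slide": [0.002, -0.0001, 0], "rotation": [0, 0, 0]}, {"gripper": 0.01, "slide": [0.001, 0, 0], "rotation": [0, 0, 0]}, {"gripper": 0.01, "slide": [0.001, 0, 0], "rotation": [0, 0, 0]}, {"gripper": 0.01, "slide": [0, 0, 0], "rotation": [0, 0, 0]}]}}

```text
time_s: 15.85
position: [560.5, 19.2, 62.3]
tcp_rot: [[0.999, -0.036, 0.0], [-0.036, -0.999, 0.0], [0.0, -0.0, -1.0]]
ft_force: [0.2, 0.4, -1.2]
finger_gap: 22.9
```

{"method": "servo_tool", "body": {"rows": [{"gripper": 0.01, "slide": [0.001, 0, 0], "rotation": [0, 0, 0]}, {"gripper": 0.01, "slide": [0, 0, 0], "rotation": [0, 0, 0]}]}}

```text
time_s: 16.05
position: [561.5, 19.2, 62.3]
tcp_rot: [[0.999, -0.036, 0.0], [-0.036, -0.999, -0.0], [0.0, 0.0, -1.0]]
ft_force: [0.1, -0.4, -0.7]
finger_gap: 23.2
```

{"method": "servo_tool", "body": {"rows": [{"gripper": 0.01, "slide": [0.001, 0, 0], "rotation": [0, 0, 0]}, {"gripper": 0.01, "slide": [0, 0, 0], "rotation": [0, 0, 0]}]}}

```text
time_s: 16.25
position: [562.6, 19.2, 62.3]
tcp_rot: [[0.999, -0.036, 0.0], [-0.036, -0.999, -0.0], [0.0, 0.0, -1.0]]
ft_force: [0.5, 0.2, -0.7]
finger_gap: 23.2
```

{"method": "servo_tool", "body": {"rows": [{"gripper": 0.01, "slide": [0.001, 0, 0], "rotation": [0, 0, 0]}, {"gripper": 0.01, "slide": [0, 0, 0], "rotation": [0, 0, 0]}]}}

```text
time_s: 16.45
position: [563.6, 19.2, 62.3]
tcp_rot: [[0.999, -0.036, 0.0], [-0.036, -0.999, -0.0], [0.0, 0.0, -1.0]]
ft_force: [-0.1, 0.2, -1.3]
finger_gap: 23.3
```

{"method": "servo_tool", "body": {"rows": [{"gripper": 0.01, "slide": [0.001, 0, 0], "rotation": [0, 0, 0]}, {"gripper": 0.01, "slide": [0, 0, 0], "rotation": [0, 0, 0]}]}}

```text
time_s: 16.65
position: [564.5, 19.2, 62.3]
tcp_rot: [[0.999, -0.036, 0.0], [-0.036, -0.999, -0.0], [0.0, -0.0, -1.0]]
ft_force: [0.1, -0.1, -1.2]
finger_gap: 23.0
```

{"method": "servo_tool", "body": {"rows": [{"gripper": 0.01, "slide": [0.001, 0, 0], "rotation": [0, 0, 0]}, {"gripper": 0.01, "slide": [0, 0, 0], "rotation": [0, 0, 0]}]}}

```text
time_s: 16.85
position: [565.5, 19.2, 62.3]
tcp_rot: [[0.999, -0.036, 0.0], [-0.036, -0.999, -0.0], [0.0, -0.0, -1.0]]
ft_force: [0.3, 0.5, -0.7]
finger_gap: 22.9
```

Run:
```python
from h import *
d=snap('wrist','wrist8');st()
a=d["pixels"][200:350,230:410,::-1];cv2.imwrite('pics/w8c.png',cv2.resize(np.ascontiguousarray(a),None,fx=4,fy=4,interpolation=cv2.INTER_CUBIC))
```

```text
t 16.9 p [565.5  19.2  62.3] yaw -0.0362 z [ 0. -0. -1.] F [-1.3 -0.1 -1.5] gap 23.4
```

View pics/w8c.png

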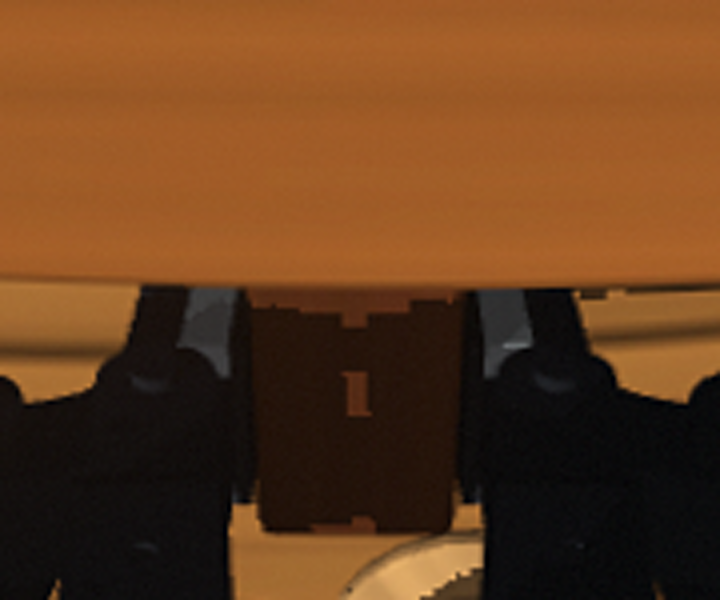

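{"method": "servo_tool", "body": {"rows": [{"gripper": 0.01, "slide": [0.001, 0, 0], "rotation": [0, 0, 0]}, {"gripper": 0.01, "slide": [0, 0, 0], "rotation": [0, 0, 0]}]}}

```text
time_s: 17.1
position: [566.5, 19.2, 62.3]
tcp_rot: [[0.999, -0.036, 0.0], [-0.036, -0.999, -0.0], [0.0, 0.0, -1.0]]
ft_force: [-0.7, -1.1, -2.1]
finger_gap: 23.0
```

{"method": "servo_tool", "body": {"rows": [{"gripper": 0.01, "slide": [0.001, 0, 0], "rotation": [0, 0, 0]}, {"gripper": 0.01, "slide": [0, 0, 0], "rotation": [0, 0, 0]}]}}

```text
time_s: 17.3
position: [567.6, 19.2, 62.3]
tcp_rot: [[0.999, -0.036, 0.0], [-0.036, -0.999, -0.0], [0.0, 0.0, -1.0]]
ft_force: [-0.1, 0.3, -0.9]
finger_gap: 23.0
```

Run:
```python
from h import *
np.set_printoptions(precision=1,suppress=True)
for t,tcp in(("wrist6",(520.9,-28.5)),("wrist7",(553.3,19.4)),("wrist8",(565.5,19.2))):
    d=pickle.load(open(t+".pkl","rb"))
    g=d["pixels"].astype(float)
    col=g[100:300,300:340 if t!="wrist6" else 300].mean(1) if t!="wrist6" else g[100:300,250:290].mean(1)
    e=np.abs(np.diff(col.sum(1)));r=np.argsort(e)[-4:]+100;print(t,"edges",r)
    for uu,vv in ((319,{"wrist6":154,"wrist7":241.5,"wrist8":272}[t]),): 
        q=onz(d,uu,vv,92,True);print(" front top edge",q, "rel tcp x",q[0]-tcp[0])
    print(" handle back",onz(d,319,333,74,True), onz(d,319,333,62.3+12-2,True))
d=snap('wrist','wrist9');st()
a=d["pixels"][200:350,230:410,::-1];cv2.imwrite('pics/w9c.png',cv2.resize(np.ascontiguousarray(a),None,fx=4,fy=4,interpolation=cv2.INTER_CUBIC))
```

```text
wrist6 edges [235 236 154 153]
 front top edge [586.5 -31.2  92. ] rel tcp x 65.6458179743928
 handle back [497.6 -28.   74. ] [496.  -27.9  72.3]
wrist7 edges [239 277 240 241]
 front top edge [589.1  17.8  92. ] rel tcp x 35.794892459216385
 handle back [530.   19.9  74. ] [528.4  20.   72.3]
wrist8 edges [269 277 271 270]
 front top edge [588.9  18.1  92. ] rel tcp x 23.448004113536058
 handle back [542.1  19.7  74. ] [540.5  19.8  72.3]
t 17.35 p [567.5  19.2  62.3] yaw -0.0362 z [ 0.  0. -1.] F [ 0.2 -0.2 -0.1] gap 23.1
```

View pics/w9c.png

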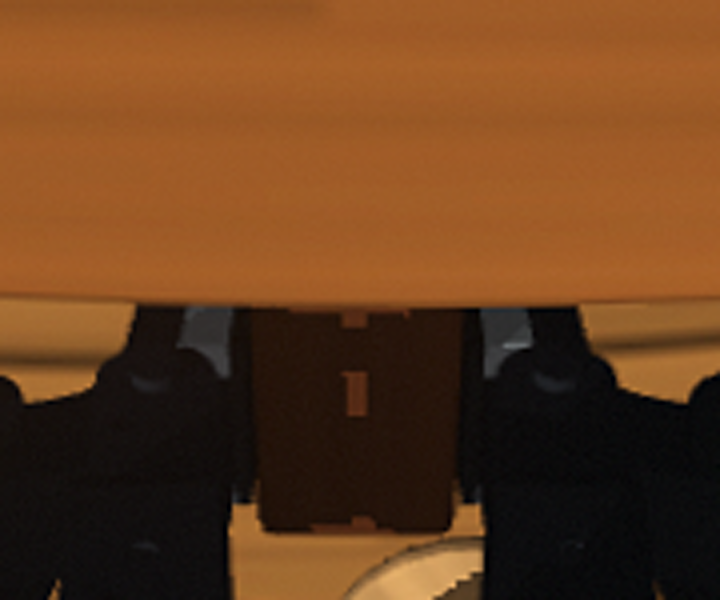

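There's no contact yet, though my estimates of the front face put home within ±3 mm of here. I'll creep on 1 mm at a time to feel for the shoulder.

{"method": "servo_tool", "body": {"rows": [{"gripper": 0.01, "slide": [0.001, 0, 0], "rotation": [0, 0, 0]}, {"gripper": 0.01, "slide": [0, 0, 0], "rotation": [0, 0, 0]}]}}

```text
time_s: 17.55
position: [568.6, 19.2, 62.3]
tcp_rot: [[0.999, -0.036, 0.0], [-0.036, -0.999, -0.0], [0.0, 0.0, -1.0]]
ft_force: [-0.8, 0.1, -1.0]
finger_gap: 23.0
```

{"method": "servo_tool", "body": {"rows": [{"gripper": 0.01, "slide": [0.001, 0, 0], "rotation": [0, 0, 0]}, {"gripper": 0.01, "slide": [0, 0, 0], "rotation": [0, 0, 0]}]}}

```text
time_s: 17.75
position: [569.6, 19.2, 62.3]
tcp_rot: [[0.999, -0.036, 0.0], [-0.036, -0.999, -0.0], [0.0, 0.0, -1.0]]
ft_force: [0.4, 0.2, -1.6]
finger_gap: 23.2
```

{"method": "servo_tool", "body": {"rows": [{"gripper": 0.01, "slide": [0.001, 0, 0], "rotation": [0, 0, 0]}, {"gripper": 0.01, "slide": [0, 0, 0], "rotation": [0, 0, 0]}]}}

```text
time_s: 17.95
position: [570.6, 19.2, 62.3]
tcp_rot: [[0.999, -0.036, 0.0], [-0.036, -0.999, -0.0], [0.0, 0.0, -1.0]]
ft_force: [-0.2, 0.3, -1.2]
finger_gap: 23.2
```

{"method": "servo_tool", "body": {"rows": [{"gripper": 0.01, "slide": [0.001, 0, 0], "rotation": [0, 0, 0]}, {"gripper": 0.01, "slide": [0, 0, 0], "rotation": [0, 0, 0]}]}}

```text
time_s: 18.15
position: [571.5, 19.2, 62.3]
tcp_rot: [[0.999, -0.036, 0.0], [-0.036, -0.999, -0.0], [0.0, 0.0, -1.0]]
ft_force: [0.2, 0.5, -1.1]
finger_gap: 23.0
```

Run:
```python
from h import *
d=snap('wrist','wrist10');st();d=snap('scene','scene10');snap('top','top10')
a=d["pixels"][130:300,250:450,::-1];cv2.imwrite('pics/s10c.png',cv2.resize(np.ascontiguousarray(a),None,fx=4,fy=3.5,interpolation=cv2.INTER_CUBIC))
```

```text
t 18.2 p [571.5  19.2  62.3] yaw -0.0362 z [ 0.  0. -1.] F [-0.5  0.4 -1.7] gap 23.1
```

View pics/wrist10.png

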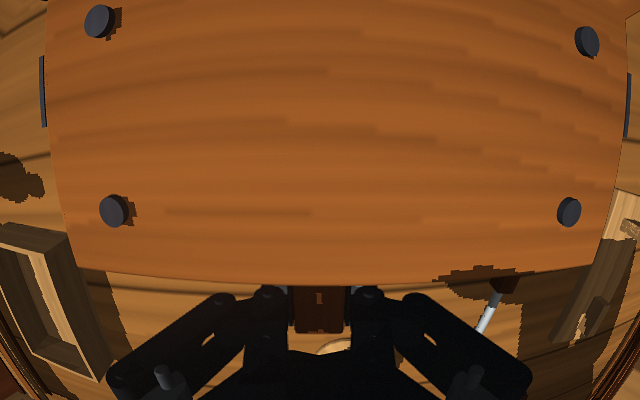

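View pics/s10c.png

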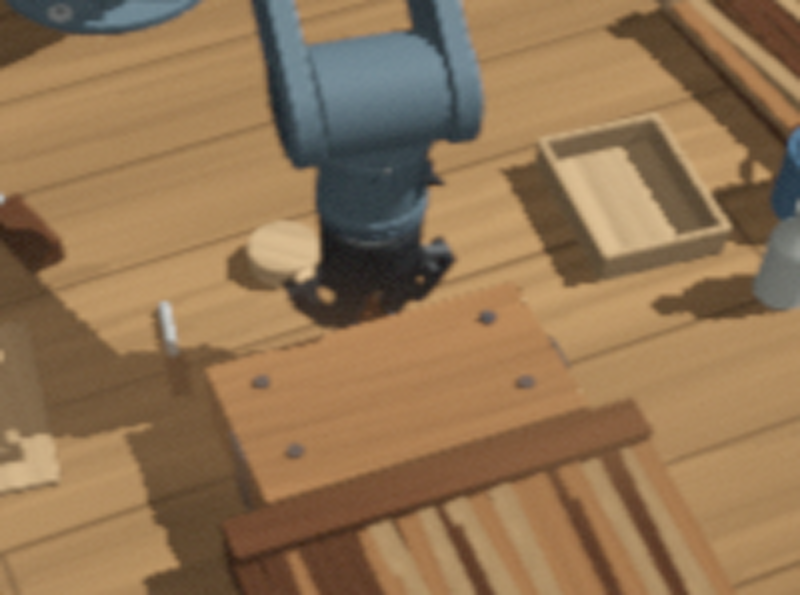

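Run:
```python
from h import *
a=cv2.imread('pics/wrist5.png')[195:345,270:370];cv2.imwrite('pics/w5h.png',cv2.resize(a,None,fx=4,fy=4,interpolation=cv2.INTER_CUBIC))
for t in ("wrist6","wrist7","wrist8","wrist9","wrist10"):
    g=cv2.cvtColor(cv2.imread(f'pics/{t}.png'),cv2.COLOR_BGR2LAB).astype(float)
    out=[]
    for c0,c1 in((305,333),(275,285),(255,265),(375,390)):
        p=g[:,c0:c1].mean(1);e=np.abs(np.diff(p,axis=0)).sum(1);i=np.argsort(e[100:300])[-3:]+100;out.append(sorted(i.tolist()))
    print(t,out)
```

```text
wrist6 [[153, 154, 237], [153, 154, 257], [152, 153, 288], [153, 273, 297]]
wrist7 [[240, 241, 281], [241, 256, 257], [240, 288, 289], [240, 241, 274]]
wrist8 [[270, 271, 277], [269, 270, 271], [268, 270, 271], [270, 272, 274]]
wrist9 [[275, 276, 277], [274, 275, 276], [273, 275, 288], [274, 275, 297]]
wrist10 [[284, 285, 286], [283, 284, 285], [282, 288, 289], [283, 288, 297]]
```

View pics/w5h.png

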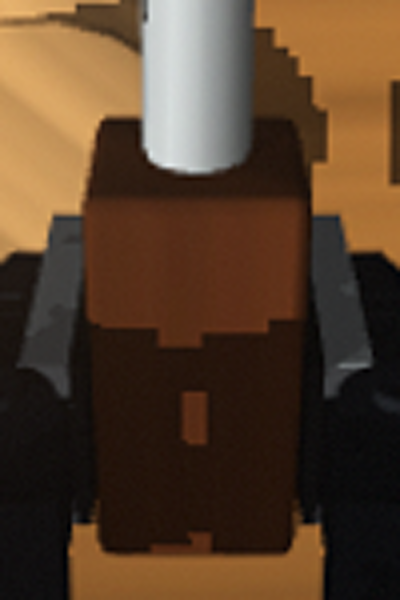

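Run:
```python
from h import *
from scipy.optimize import least_squares
from scipy.spatial.transform import Rotation as Ro
d=pickle.load(open("wrist10.pkl","rb"));tcp=np.array([571.5,19.2,62.3]);yaw=-.0362
Rz=Ro.from_euler('z',yaw).as_matrix()
c0=Rz.T@(d["position"]-tcp);R0=Rz.T@np.asarray(d["rotation"]);print(c0)
K=d["camera_matrix"]
E=[(520.9,-28.5,154.),(553.3,19.4,241.3),(565.5,19.2,271),(567.5,19.2,276.2),(571.5,19.2,285.5)]
def row(P,p):
    dd=dict(camera_matrix=K,position=c0+[p[0],0,p[1]],rotation=Ro.from_euler('y',p[2]).as_matrix()@R0)
    return proj(dd,P,True)[1]
def f(p):  # dx,dz,pitch,h,hz,F(front x in slot frame at tcp y=19), 
    o=[]
    h,hz,F=p[3:6]
    o+=[row([h+25,0,hz+12],p)-244.2,row([h+25,0,hz-12],p)-224.5,row([h-25,0,hz+12],p)-333.2,row([h+115,0,hz+4.5],p)-17.5]
    for X,Y,v in E:
        adv=(X-571.5)*np.cos(yaw)+(Y-19.2)*np.sin(yaw)
        o.append(row([F-adv,0,92-62.3],p)-v)
    o=[x/1.0 for x in o]
    return o+[p[0]/2,p[1]/2,p[2]/.01,p[3]/2,p[4]/1.5]
s=least_squares(f,[0,0,0,0,0,20]);print(s.x,np.round(s.fun,1))
C=np.linalg.inv(s.jac.T@s.jac);
h,F=s.x[3],s.x[5];pen=h+25-F;g=np.zeros(6);g[3]=1;g[5]=-1
print("penetration at 571.5:",pen,"+-",np.sqrt(g@C@g))
```

```text
[ 82.54620533  -0.19083931 124.41452871]
[ 1.99730791e-01  1.33483710e+00  2.64256295e-03 -1.99732298e-01
  4.38033463e-01  1.66623852e+01] [ 0.7 -2.4  1.   0.6 -0.5  0.4  0.6 -0.  -0.4  0.1  0.7  0.3 -0.1  0.3]
penetration at 571.5: 8.137882546518082 +- 0.5679172587221308
```

Creeping to 571.5 mm met no contact. The camera fit shows the 24 mm handle has entered the 30 mm slot by about 8 mm. So flush is at a TCP x of about 563.4, and the first plate contact plus 45 mm gives 563.2. I'll back out to there, then lower the pin onto its support before letting go.

{"method": "servo_tool", "body": {"rows": [{"gripper": 0.01, "slide": [-0.003, 0.0001, 0], "rotation": [0, 0, 0]}, {"gripper": 0.01, "slide": [-0.0035, 0.0001, 0], "rotation": [0, 0, 0]}, {"gripper": 0.01, "slide": [0, 0, 0], "rotation": [0, 0, 0]}, {"gripper": 0.01, "slide": [0, 0, -0.001], "rotation": [0, 0, 0]}, {"gripper": 0.01, "slide": [0, 0, -0.001], "rotation": [0, 0, 0]}, {"gripper": 0.01, "slide": [0, 0, 0], "rotation": [0, 0, 0]}, {"gripper": 0.01, "slide": [0, 0, 0], "rotation": [0, 0, 0]}]}}

```text
time_s: 19.0
position: [565.0, 19.4, 60.3]
tcp_rot: [[0.999, -0.036, 0.0], [-0.036, -0.999, -0.0], [0.0, -0.0, -1.0]]
ft_force: [-0.1, 0.7, -1.2]
finger_gap: 23.1
```

{"method": "servo_tool", "body": {"rows": [{"gripper": 0.01, "slide": [0, 0, -0.0005], "rotation": [0, 0, 0]}, {"gripper": 0.01, "slide": [0, 0, 0], "rotation": [0, 0, 0]}]}}

```text
time_s: 19.2
position: [564.9, 19.4, 59.7]
tcp_rot: [[0.999, -0.036, -0.0], [-0.036, -0.999, 0.0], [-0.0, -0.0, -1.0]]
ft_force: [-0.1, 0.2, -0.6]
finger_gap: 23.1
```

{"method": "servo_tool", "body": {"rows": [{"gripper": 0.01, "slide": [0, 0, -0.0005], "rotation": [0, 0, 0]}, {"gripper": 0.01, "slide": [0, 0, 0], "rotation": [0, 0, 0]}]}}

```text
time_s: 19.4
position: [565.0, 19.4, 59.6]
tcp_rot: [[0.999, -0.036, 0.0], [-0.036, -0.999, -0.0], [0.0, 0.0, -1.0]]
ft_force: [-1.5, 0.4, 1.8]
finger_gap: 23.2
```

Support found: z force rose to +1.8 N at z = 59.6. Releasing now.

{"method": "servo_tool", "body": {"rows": [{"gripper": 0.026, "slide": [0, 0, 0], "rotation": [0, 0, 0]}, {"gripper": 0.03, "slide": [0, 0, 0], "rotation": [0, 0, 0]}, {"gripper": 0.035, "slide": [0, 0, 0], "rotation": [0, 0, 0]}, {"gripper": 0.04, "slide": [0, 0, 0], "rotation": [0, 0, 0]}, {"gripper": 0.05, "slide": [0, 0, 0], "rotation": [0, 0, 0]}, {"gripper": 0.05, "slide": [0, 0, 0], "rotation": [0, 0, 0]}], "force": 20}}

```text
time_s: 20.0
position: [564.9, 19.4, 59.2]
tcp_rot: [[0.999, -0.036, -0.0], [-0.036, -0.999, 0.0], [-0.0, -0.0, -1.0]]
ft_force: [0.5, 0.2, 0.7]
finger_gap: 49.8
```

Run:
```python
from h import *
d=snap('wrist','wrist11');st()
a=d["pixels"][200:350,220:420,::-1];cv2.imwrite('pics/w11c.png',cv2.resize(np.ascontiguousarray(a),None,fx=4,fy=4,interpolation=cv2.INTER_CUBIC))
```

```text
t 20.05 p [564.9  19.4  59.3] yaw -0.0362 z [-0.  0. -1.] F [-0.1 -1.5 -0.2] gap 50.0
```

View pics/w11c.png

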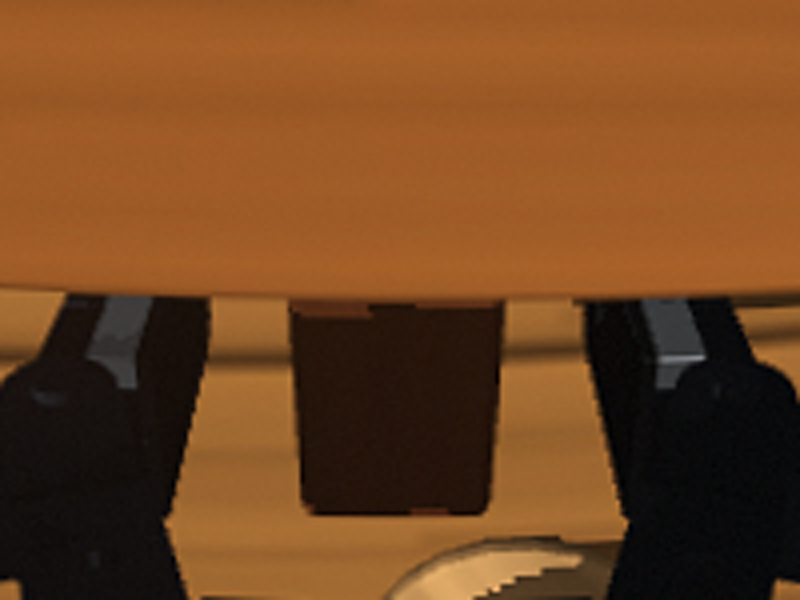

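The handle is free with a slight tilt. Retreating straight up.

{"method": "servo_tool", "body": {"rows": [{"gripper": 0.05, "slide": [0, 0, 0.01], "rotation": [0, 0, 0]}, {"gripper": 0.05, "slide": [0, 0, 0.02], "rotation": [0, 0, 0]}, {"gripper": 0.05, "slide": [0, 0, 0.03], "rotation": [0, 0, 0]}, {"gripper": 0.05, "slide": [-0.01, 0, 0.03], "rotation": [0, 0, 0]}, {"gripper": 0.05, "slide": [-0.02, 0, 0.03], "rotation": [0, 0, 0]}, {"gripper": 0.05, "slide": [-0.03, 0, 0.02], "rotation": [0, 0, 0]}, {"gripper": 0.05, "slide": [-0.03, 0, 0], "rotation": [0, 0, 0]}, {"gripper": 0.05, "slide": [-0.02, 0, 0], "rotation": [0, 0, 0]}]}}

```text
time_s: 20.85
position: [453.8, 19.5, 200.8]
tcp_rot: [[0.999, -0.036, 0.002], [-0.036, -0.999, -0.001], [0.002, 0.0, -1.0]]
ft_force: [0.6, -1.3, 0.4]
finger_gap: 50.0
```

{"method": "servo_tool", "body": {"rows": [{"gripper": 0.05, "slide": [0, 0, 0], "rotation": [0, 0, 0]}, {"gripper": 0.05, "slide": [0, 0, 0], "rotation": [0, 0, 0]}, {"gripper": 0.05, "slide": [0, 0, 0], "rotation": [0, 0, 0]}, {"gripper": 0.05, "slide": [0, 0, 0], "rotation": [0, 0, 0]}, {"gripper": 0.05, "slide": [0, 0, 0], "rotation": [0, 0, 0]}]}}

```text
time_s: 21.35
position: [455.4, 19.3, 199.1]
tcp_rot: [[0.999, -0.036, -0.0], [-0.036, -0.999, 0.0], [-0.0, -0.0, -1.0]]
ft_force: [-0.0, 0.0, -0.3]
finger_gap: 49.8
```

Run:
```python
from h import *
d=snap('wrist','wrist12');st();snap('scene','scene12')
```

```text
t 21.4 p [455.3  19.4 199.1] yaw -0.0362 z [-0.  0. -1.] F [ 0.1  0.1 -0.2] gap 50.3
```

View pics/wrist12.png

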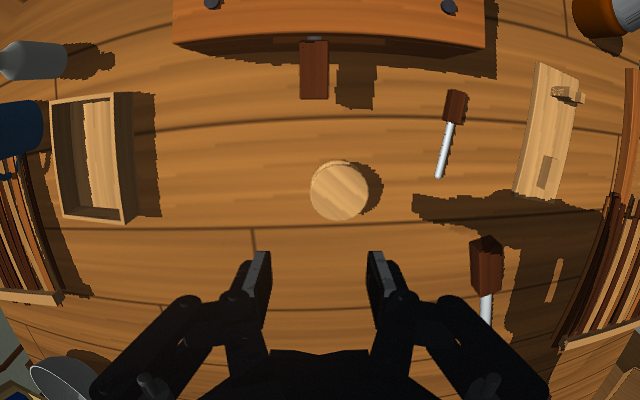

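View pics/scene12.png

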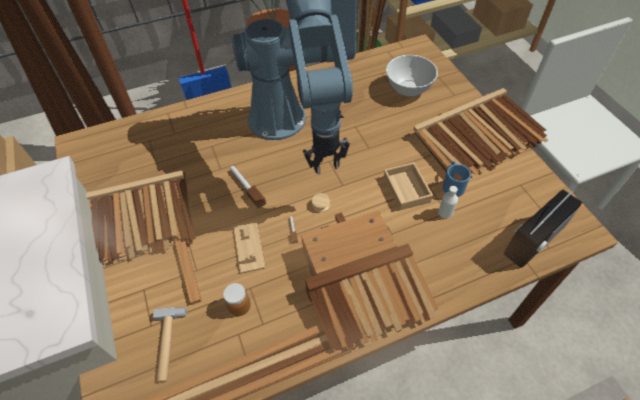

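Run:
```python
from h import *
np.set_printoptions(precision=1,suppress=True)
d=snap('wrist','wrist13');st()
for t in("wrist12","wrist13"):
    g=pickle.load(open(t+".pkl","rb"))["pixels"];print(g[36:104:3,313].tolist()[:8])
a=d["pixels"][0:120,230:400,::-1];cv2.imwrite('pics/w13c.png',cv2.resize(np.ascontiguousarray(a),None,fx=4.5,fy=4.5,interpolation=cv2.INTER_CUBIC))
```

```text
t 21.5 p [455.1  19.4 199.1] yaw -0.0362 z [-0.  0. -1.] F [-0.  -0.4 -0.2] gap 49.7
[[70, 63, 57], [70, 66, 63], [35, 20, 8], [83, 43, 23], [83, 43, 23], [82, 42, 21], [83, 44, 23], [81, 43, 22]]
[[74, 69, 65], [58, 50, 46], [34, 19, 9], [81, 42, 21], [82, 42, 21], [83, 42, 22], [82, 42, 21], [80, 41, 21]]
```

View pics/w13c.png

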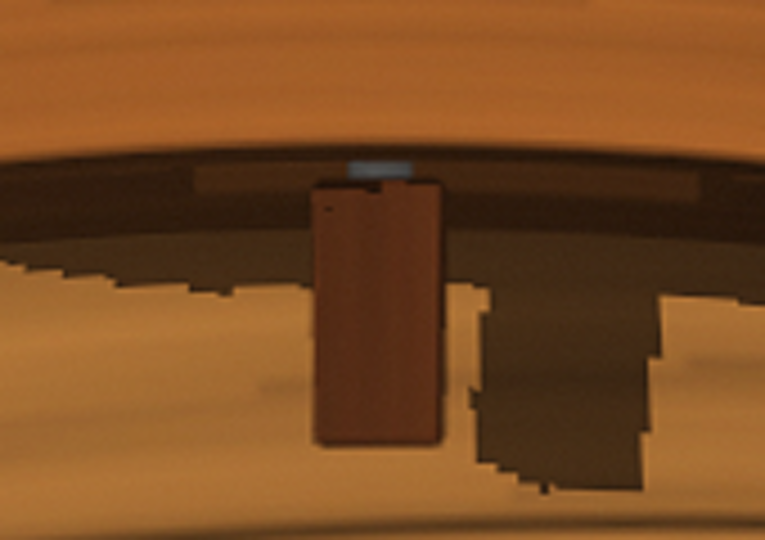

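Run:
```python
from h import *
from scipy.spatial.transform import Rotation as Ro
from scipy.optimize import least_squares
np.set_printoptions(precision=2,suppress=True)
d=pickle.load(open("wrist13.pkl","rb"))
yaw=-.036;Rz=Ro.from_euler('z',yaw).as_matrix()
dd=dict(d);dd["position"]=d["position"]+[.2,0,1.33];dd["rotation"]=Rz@Ro.from_euler('y',.0026).as_matrix()@Rz.T@np.asarray(d["rotation"])
P=lambda x,y,z:np.array(proj(dd,[x,y,z],True))
print("front top edge z92",P(588.4,18,92),"roof edge z77",P(588.4,18,77),"floor edge z47",P(588.4,18,47),"bottom z0",P(588.4,18,0))
obs=dict(ft=41.2,bt=98.3,wf=29.0,wb=27.8)
def model(p):
    s,z,t=p # shoulder axis pos, axis z at shoulder, tilt (handle back down positive)
    c,sn=np.cos(t),np.sin(t)
    f=np.array([s-12*sn*1, z+12*c]) # top normal: leans back when back is lower -> (-sin,cos)
    b=f+np.array([-50*c,-50*sn])
    y=18.6
    g=lambda q:(P(q[0],y+12,q[1]),P(q[0],y-12,q[1]))
    F,B=g(f),g(b)
    return F[0][1]/2+F[1][1]/2-obs["ft"],B[0][1]/2+B[1][1]/2-obs["bt"],abs(F[0][0]-F[1][0])-obs["wf"],abs(B[0][0]-B[1][0])-obs["wb"]
for s,z,t in((588.4,62,0),(590,59,0),(588.4,59,.1),(586,57,.15),(585,55,.2),(580,55,.2)):
    print(s,z,t,np.array(model((s,z,t))))
r=least_squares(model,[588,58,.1]);print(r.x,r.fun)
```

```text
front top edge z92 [313.76  32.16] roof edge z77 [314.06  36.05] floor edge z47 [314.56  42.62] bottom z0 [315.16  50.54]
588.4 62 0 [-4.27 -0.52  1.43  2.36]
590 59 0 [-5.44 -2.47  1.06  2.02]
588.4 59 0.1 [-2.14  0.62  1.06  1.41]
586 57 0.15 [1.82 3.76 0.83 0.87]
585 55 0.2 [4.11 5.03 0.58 0.37]
580 55 0.2 [ 9.95 10.8   0.58  0.3 ]
[589.31  49.78   0.18] [-0.01  0.01 -0.   -0.02]
```

Part of the rod shows behind the handle, so it may have tipped. I'll move aside for a clearer view from all the cameras.

{"method": "servo_tool", "body": {"rows": [{"gripper": 0.05, "slide": [0, -0.03, 0], "rotation": [0, 0, 0]}, {"gripper": 0.05, "slide": [0, -0.035, 0], "rotation": [0, 0, 0]}, {"gripper": 0.05, "slide": [0, -0.035, -0.01], "rotation": [0, 0, 0]}, {"gripper": 0.05, "slide": [0, -0.035, -0.02], "rotation": [0, 0, 0]}, {"gripper": 0.05, "slide": [0, -0.035, -0.02], "rotation": [0, 0, 0]}, {"gripper": 0.05, "slide": [0, -0.01, -0.02], "rotation": [0, 0, 0]}, {"gripper": 0.05, "slide": [0, 0, 0], "rotation": [0, 0, 0]}, {"gripper": 0.05, "slide": [0, 0, 0], "rotation": [0, 0, 0]}]}}

```text
time_s: 22.3
position: [454.6, -160.2, 129.1]
tcp_rot: [[0.999, -0.037, -0.001], [-0.037, -0.999, 0.001], [-0.001, -0.001, -1.0]]
ft_force: [-0.2, -0.1, 0.4]
finger_gap: 50.1
```

Run:
```python
from h import *
st();d=snap('wrist','wrist14');t=snap('top','top14');s=snap('scene','scene14')
a=t["pixels"][100:200,250:390,::-1];b=s["pixels"][180:260,290:410,::-1]
cv2.imwrite('pics/t14c.png',cv2.resize(np.ascontiguousarray(a),None,fx=5.5,fy=5.5,interpolation=cv2.INTER_CUBIC))
cv2.imwrite('pics/s14c.png',cv2.resize(np.ascontiguousarray(b),None,fx=6,fy=6,interpolation=cv2.INTER_CUBIC))
```

```text
t 22.3 p [ 454.6 -160.2  129.1] yaw -0.0368 z [-0.001  0.001 -1.   ] F [-0.2 -0.1  0.4] gap 50.1
```

View pics/wrist14.png

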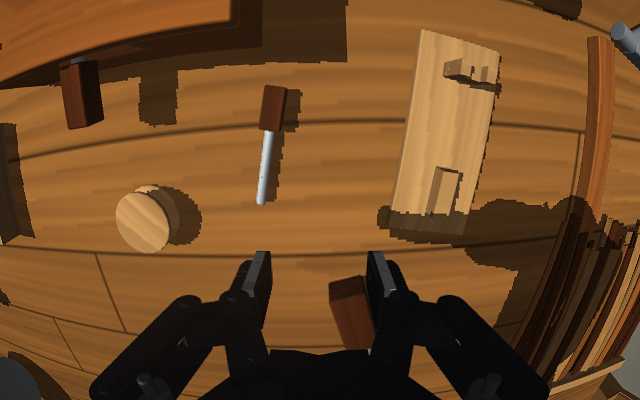

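View pics/t14c.png

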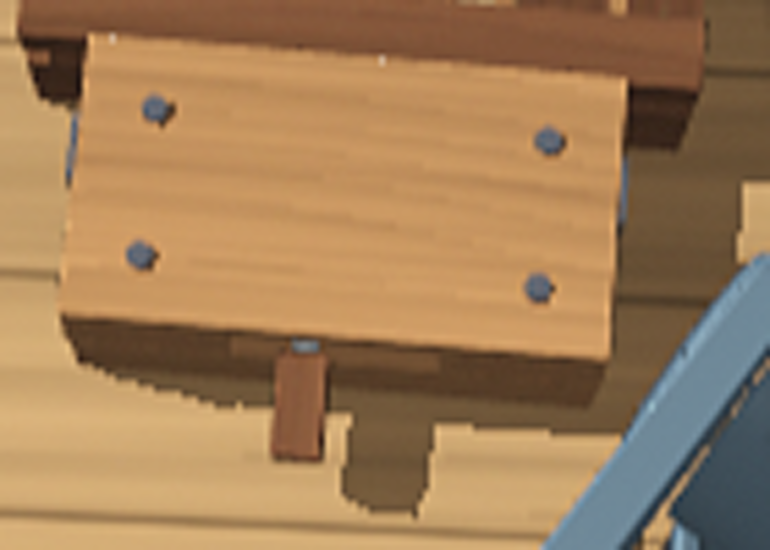

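View pics/s14c.png

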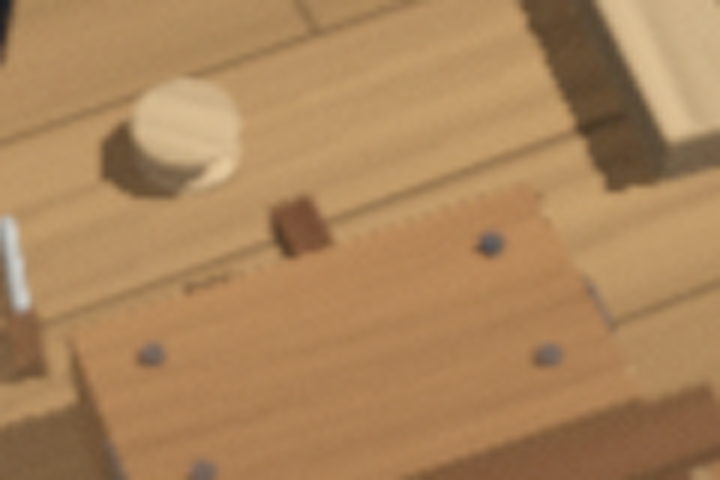

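Run:
```python
from h import *
d=pickle.load(open("wrist14.pkl","rb"))
a=d["pixels"][40:140,40:200,::-1];cv2.imwrite('pics/w14c.png',cv2.resize(np.ascontiguousarray(a),None,fx=5,fy=5,interpolation=cv2.INTER_CUBIC))
```

```text
(no output)
```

View pics/w14c.png

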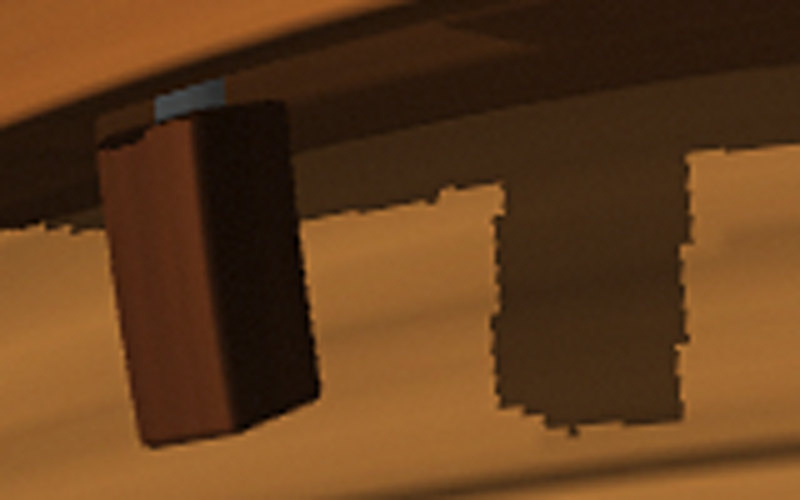

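Run:
```python
from h import *
from scipy.spatial.transform import Rotation as Ro
from scipy.optimize import least_squares
np.set_printoptions(precision=2,suppress=True)
w=pickle.load(open("wrist14.pkl","rb"));t=pickle.load(open("top14.pkl","rb"));w3=pickle.load(open("wrist13.pkl","rb"))
W=lambda u,v:(40+(u+.5)/5-.5,40+(v+.5)/5-.5)
T=lambda u,v:(250+(u+.5)/5.5-.5,100+(v+.5)/5.5-.5)
V=lambda u,v:(230+(u+.5)/4.5-.5,(v+.5)/4.5-.5)
# corner: (x,y,z) in handle half dims; x=+1 shoulder; y +1 left
obs=[(w,True,(1,-1,1),W(193,115)),(w,True,(1,1,1),W(98,148)),(w,True,(-1,1,1),W(145,445)),(w,True,(-1,-1,1),W(237,431)),(w,True,(-1,-1,-1),W(319,396)),(w,True,(1,-1,-1),W(288,103)),
 (t,False,(1,1,1),T(277,352)),(t,False,(1,-1,1),T(328,355)),(t,False,(-1,1,1),T(271,456)),(t,False,(-1,-1,1),T(323,460)),
 (w3,True,(1,1,1),V(312,186)),(w3,True,(1,-1,1),V(442,184)),(w3,True,(-1,1,1),V(317,443)),(w3,True,(-1,-1,1),V(440,443))]
def f(p,o=obs):
    R=Ro.from_euler('zy',[p[3],p[4]]).as_matrix();r=[]
    for d,fi,c,uv in o:
        q=np.array(p[:3])+R@(np.array(c)*[25,12,12]);r+=list(np.array(proj(d,q,fi))-uv)
    return r
for o in(obs,obs[:6]):
    s=least_squares(f,[564,19,58,-.036,-.1],args=(o,),loss='soft_l1');p=s.x
    print(p,np.round(f(p,o),1));R=Ro.from_euler('zy',p[3:]).as_matrix();print("shoulder c",p[:3]+R@[25,0,0],"top/bot",p[:3]+R@[25,0,12],p[:3]+R@[25,0,-12],"nose",p[:3]+R@[115,0,0])
```

```text
[563.96  19.79  55.32  -0.03  -0.14] [ 0.5 -1.1 -1.2 -0.9 -0.9  1.7  1.1  0.9  2.4  0.2  0.6 -1.3 -0.3 -0.2
 -0.1 -0.1 -0.8  0.6 -0.7  0.6 -1.1 -1.2  0.2 -1.1 -1.2  1.5  0.6  1.3]
shoulder c [588.71  19.01  58.74] top/bot [587.07  19.01  70.63] [590.35  19.01  46.85] nose [677.82  16.2   71.03]
[565.07  27.76  47.23  -0.04  -0.13] [ 0.5  0.3 -0.4 -0.1 -1.1  0.2  0.1 -0.3  0.8 -0.3 -0.1  0.3]
shoulder c [589.84  26.81  50.41] top/bot [588.32  26.81  62.31] [591.37  26.81  38.51] nose [679.05  23.35  61.86]
```

The fit over the top view and two wrist views puts the shoulder centre at x = 588.7, level with the front face at 588.4. The nose is about 89.5 mm deep, and the pin leans 8° on the slot's floor lip. I'll wait about a second, check it hasn't moved and compare the bystanders.

{"method": "servo_tool", "body": {"rows": [{"gripper": 0.05, "slide": [0, 0, 0.01], "rotation": [0, 0, 0]}, {"gripper": 0.05, "slide": [0, 0, 0], "rotation": [0, 0, 0]}, {"gripper": 0.05, "slide": [0, 0, 0], "rotation": [0, 0, 0]}, {"gripper": 0.05, "slide": [0, 0, 0], "rotation": [0, 0, 0]}, {"gripper": 0.05, "slide": [0, 0, 0], "rotation": [0, 0, 0]}, {"gripper": 0.05, "slide": [0, 0, 0], "rotation": [0, 0, 0]}, {"gripper": 0.05, "slide": [0, 0, 0], "rotation": [0, 0, 0]}, {"gripper": 0.05, "slide": [0, 0, 0], "rotation": [0, 0, 0]}]}}

```text
time_s: 23.25
position: [454.8, -160.6, 139.1]
tcp_rot: [[0.999, -0.036, -0.0], [-0.036, -0.999, 0.0], [-0.0, -0.0, -1.0]]
ft_force: [-0.9, -0.4, -0.4]
finger_gap: 50.1
```

Run:
```python
from h import *
t=snap('top','top15');s=snap('scene','scene15');st()
L=lambda n:pickle.load(open(n+".pkl","rb"))["pixels"].astype(int)
print("top handle diff 14-15",np.abs(L("top14")[158:188,295:315]-L("top15")[158:188,295:315]).mean())
for nm,(u,v,k) in dict(spool=(310,223,14),jar=(452,138,20),mug=(140,168,22),lotion=(172,140,18),batten=(489,200,20),small=(359,203,18),tray=(198,195,30)).items():
    print("top",nm,round(np.abs(L("top0")[v-k:v+k,u-k:u+k]-L("top15")[v-k:v+k,u-k:u+k]).mean(),1))
for nm,(u,v,k) in dict(spool=(320,202,11),jar=(237,298,18),batten=(188,272,20),mug=(458,178,15),small=(293,226,10)).items():
    print("scene",nm,round(np.abs(L("scene0")[v-k:v+k,u-k:u+k]-L("scene15")[v-k:v+k,u-k:u+k]).mean(),1))
```

```text
t 23.35 p [ 454.9 -160.6  139.2] yaw -0.0363 z [-0.  0. -1.] F [-0.9  0.9 -0.5] gap 49.6
top handle diff 14-15 0.7261111111111112
top spool 9.6
top jar 7.8
top mug 6.9
top lotion 8.6
top batten 8.6
top small 49.9
top tray 8.2
scene spool 1.1
scene jar 1.3
scene batten 1.4
scene mug 1.6
scene small 1.2
```

The pin is stable. The bystanders are unchanged in the scene view. The one large difference in the top view is at the small pin, probably the arm covering it, since the scene view shows that pin unmoved. Handing in.

```bash
python3 -c "
from cell import r
print(r.close_job())"
```

```text
the job is handed in; nothing more can be done
None
```

The clamp is locked with the middle-sized pin from the rest, and I handed the job in at about 23.4 s of robot time. No verdict came back.

- **Finding the hole:** I leaned the nose on the plate at the right end of the slot with about 3 N and slid it left. It dropped in about 7–10 mm left of the slot's centre. The axial force fell from about 3 N to zero, and a small sideways force appeared, which I eased off before pushing on.
- **Pushing home:** The rod went in with no measurable resistance. The 24 mm handle fits inside the 30 mm slot, so I never felt a hard stop at the front. I found flush from the first plate contact plus 45 mm and from a camera fit; the two agreed within about 0.2 mm. While feeling for a stop I went about 8 mm past flush, then backed out.
- **Letting go:** I lowered the pin about 3 mm onto the slot floor and released it. It then tipped handle-down by about 8°.
- **Last checks:** The shoulder sits level with the front face to within about 1–2 mm. The nose is about 89.5 mm in, against a nominal 90 mm. The handle did not move over about a second of watching, and the gripper was clear.
- **Bystanders:** The spool, jar, batten, mug and small pin looked unmoved in the scene view. I checked the lotion bottle and tray only in the top view, where every item compared showed small, similar differences. The top-view check failed at the small pin, probably because the arm covered it.

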